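Pack the spice crate for the night

TASK

Put every loose numbered spice tin back in its place in the crate's row so that the dots count up in order, pushing its neighbours apart to make room; only then lay the divider board flat, square and centred on the tins, between the crate's end boards, and stand each tomato can upright on the board. Set things down rather than dropping them, and leave the mortar, ladle, spoon and pot lid where they are.

Things in the scene. Friction and masses are not known exactly. Their poses are not given: they have to be found in the camera images.
- crate: fixed open wooden crate that holds one row of tins along its y axis, tin 1 towards its -y end and tin 7 towards its +y end. Inside 70 mm (x) by 352 mm (y), floor 8 mm thick; the two long side slats are 40 mm high over all (8 thick, outer width 86), the two end boards 128 mm high over all (12 thick). All seven tins together take 329 mm. Origin: centre of its underside, on the ledge.
- tin1: spice tin number 1, standing in the crate's row at the start: plain metal box 32 mm wide (its y), 62 deep (its x), 100 high, flat lid, 1 black dot on paper labels on its lid and two faces. 0.18 kg nominal. Origin: centre of its underside, z up.
- tin2: spice tin number 2, loose on the ledge at the start (may be absent); belongs between numbers 1 and 3: plain metal box 37 mm wide (its y), 62 deep (its x), 100 high, flat lid, 2 black dots on paper labels on its lid and two faces. 0.18 kg nominal. Origin: centre of its underside, z up.
- tin3: spice tin number 3, standing in the crate's row at the start: plain metal box 42 mm wide (its y), 62 deep (its x), 100 high, flat lid, 3 black dots on paper labels on its lid and two faces. 0.18 kg nominal. Origin: centre of its underside, z up.
- tin4: spice tin number 4, loose on the ledge at the start (may be absent); belongs between numbers 3 and 5: plain metal box 47 mm wide (its y), 62 deep (its x), 100 high, flat lid, 4 black dots on paper labels on its lid and two faces. 0.18 kg nominal. Origin: centre of its underside, z up.
- tin5: spice tin number 5, standing in the crate's row at the start: plain metal box 52 mm wide (its y), 62 deep (its x), 100 high, flat lid, 5 black dots on paper labels on its lid and two faces. 0.18 kg nominal. Origin: centre of its underside, z up.
- tin6: spice tin number 6, loose on the ledge at the start (may be absent); belongs between numbers 5 and 7: plain metal box 57 mm wide (its y), 62 deep (its x), 100 high, flat lid, 6 black dots on paper labels on its lid and two faces. 0.18 kg nominal. Origin: centre of its underside, z up.
- tin7: spice tin number 7, standing in the crate's row at the start: plain metal box 62 mm wide (its y), 62 deep (its x), 100 high, flat lid, 7 black dots on paper labels on its lid and two faces. 0.18 kg nominal. Origin: centre of its underside, z up.
- board: loose plywood divider board, 94 (x) by 336 (y) by 8 mm, with a wooden grip cleat on its middle: 18 (x) by 50 (y) mm, standing 30 mm above the board's upper face. 0.3 kg. Origin: centre of its underside, z up. On the tins it lies with its underside 108 mm above the ledge, 8 mm short of each end board when centred.
- can1: round unopened tomato can, 56 mm across, 72 high, 0.22 kg, upright on the ledge at the start (may be absent). Origin: centre of its underside.
- can2: round unopened tomato can, 56 mm across, 72 high, 0.22 kg, upright on the ledge at the start (may be absent). Origin: centre of its underside.
- can3: round unopened tomato can, 56 mm across, 72 high, 0.22 kg, upright on the ledge at the start (may be absent). Origin: centre of its underside.
- can4: round unopened tomato can, 56 mm across, 72 high, 0.22 kg, upright on the ledge at the start (may be absent). Origin: centre of its underside.
- mortar: bystander: small steel mortar 92 mm across, 85 high, pestle in it (top at 140). Origin: centre of underside.
- ladle: bystander: stainless ladle lying beyond the crate, 360 mm long along its x (bowl at +x, 86 mm across). Origin: on the handle at ledge height.
- spoon: bystander: carved wooden spoon lying beyond the crate, 260 mm long along its x (bowl at +x). Origin: under its middle.
- lid: bystander: dented aluminium pot lid 200 mm across with a black knob, top at 42 mm. Origin: centre of underside.
There are look-alikes about, which are no part of the job. What is shaped like the can4 but brown or purple is not meant.

How it is judged:
By the outcome, as a careful person would: the job done as asked, in the order asked, and still so for the second after the job is handed in, with the robot touching nothing.
Of tin2, tin4, tin6 only 2 to 3 are there at a start; the rules pass over those that are not, and their reading is None.
Of can1, can2, can3, can4 only 3 to 4 are there at a start; the rules pass over those that are not, and their reading is None.
At some moment in a run one of tin2, tin4, tin6, can1, can2, can3, can4 may be knocked a few centimetres aside while the robot is not near it.
It also fails if it takes over 210 s, if anything falls off the work surface, if the arm or the gripper's body presses on something with over 40 N, if the wrist force passes 120 N, or if a joint passes its speed limit or range.

ROBOT

A 6-joint arm with a two-finger parallel gripper is mounted at the origin on the work surface. World frame = base frame: x ahead of the robot, y to its left, z up, the work surface at z = 0. Lengths are in m, angles in degrees, forces in N, time in s.
With the tool pointing down it reaches from about 0.4 to 0.825 m from the base axis. Payload 7 kg.
Tool frame: the origin (TCP) lies at the very end of the fingers, on their centre line; the grasp point (between the pads) lies 19 mm behind it (ctrl.grasp_offset is the distance from the TCP to the grasp point, in m); z points along the fingers, y is the line along which they close (so a half turn about z gives the same grasp; the last joint's range is limited). The gripper opens to 88 mm and grips with 3 to 60 N. Pads are 19 mm wide; open, the fingers measure 130 mm over their backs; the gripper's body (78 mm by 193 mm) begins 47 mm behind the grasp point.
Start: joints at [-49.383, 20.546, 0.682, 0, -70.136, -16.507], TCP at [0.276, -0.616, 0.227] pointing down, gripper open.
Joint ranges: [-176.03, 176.03], [-82.01, 121.73], [-58.28, 71.71], [-173.87, 95.51], [-174.79, -0.11], [-173.66, 173.66]. Speed limits (degrees/s): [136.94, 136.94, 172.46, 180, 180, 180].

INTERFACE

Orientations are given as [roll, pitch, yaw] about the fixed x, y, z axes, in that order (R = Rz(yaw) Ry(pitch) Rx(roll)).
In Python, from plant import ctrl gives the robot as it stands. The module is installed in compiled form; this text tells all that it offers.
- The arm moves only by the tool jog_arm, never from a script. Its argument "plan" is a list that holds one entry, the list of rows, each a list of 7 numbers: the opening, from 0 (shut) to 1 (fully open), then the shift along the tool's x, y, z in m, then the turn, a rotation vector about the tool's x, y, z in degrees. A call has 1 to 20 rows; each row is the pose to reach, as a shift and turn from the pose commanded when the call began, along the tool's axes at that moment; what a row does not reach only later rows make up. A row lasts 1/8 s, in which the tool goes at most 62.5 mm and 10.7 degrees, less where a joint would pass 70% of its speed; a pose out of reach is approached as far as the arm can. A call with a gripper value outside its range is refused whole. The fingers move at their own pace and stop on an object; the grip force is fixed at half the most. Time passes only in rows, so rows that repeat a pose let the fingers close. It gives the time, the measured TCP pose, the force, the opening and the grip force at its end, in the units of the state.
- ctrl.get_obs(): the state, without advancing time (a new reading comes with each control period).
- ctrl.snapshot(name): name is "scene" or "top" or "wrist"; returns a dict with "image" (420x560x3 uint8, red, green, blue), "vertical_fov" (degrees; the focal length in pixels is half the picture's height over the tangent of half this angle, whatever the lens; pixels are square), "cx", "cy" (the principal point, pixels), "k1" (the pictures are not rectified: a ray, as slopes to the right and down, at radius r is drawn at 1 + k1 r^2 times it, then the intrinsics apply), "R" (3x3) and "t" (3): a world point X has camera coordinates R X + t; the wrist camera has in their place "T_tool_cam" (4x4, takes a point from camera to tool coordinates, whose origin is the TCP and whose axes are the flange's). Camera axes: x right, y down, z forward; pixel columns grow to the right and rows downward; lengths in m; the calibration is good to about 2 mm. A picture is of the moment at which its call begins: read the wrist's pose just before it. There is no depth.
- ctrl.close_job(): hands the job in; it is judged then, once.
The state is a dict: "clock": time; "joint_pos": joint angles; "qvel": joint speeds; "tau": joint torques, N m; "tool_pos": TCP position; "orientation": TCP orientation; "force": force on the tool from outside, world axes, zero at the start; "moment": the same for the moment, N m; "opening": finger opening in m; "gripper_force": force on a finger pad.
Only numpy, scipy, OpenCV 4.12 (cv2) and the standard library are available. Lean on these libraries where they do the work, as an engineer would, in place of code of your own. Each camera call takes 0.05 s, during which the arm holds its last target. There are 200 camera calls.

## Working session

There is one attempt and no reset: what is moved stays moved. The work goes in short steps, Python scripts to look and compute and a tool call to move; the robot and the scene stay as the last step left them, time stands still between calls to the robot, and variables do not carry over. Pictures are saved under pics/ and viewed, at most 14 in all, crops included, and the job is handed in when it is done.

Besides the shell and the picture viewer there is one more tool, called after ">>>" as name([rows], argument=value, ...), one row to a line, values as JSON. jog_arm: Moves the arm, as the interface text tells. Its arguments: {"type":"object","properties":{"plan":{"type":"array","items":{"type":"array","items":{"type":"array","items":{"type":"number"}}}}},"required":["plan"]}

```bash
mkdir -p pics
cat > h.py <<'E'
import numpy as np, cv2
from plant import ctrl
from scipy.spatial.transform import Rotation as Ro
def tool():
    o=ctrl.get_obs(); return Ro.from_euler('xyz',o['orientation'],degrees=True).as_matrix(), np.array(o['tool_pos'])
def snap(n,f=None):
    R,p=tool(); s=ctrl.snapshot(n)
    if n=='wrist':
        T=np.array(s['T_tool_cam']); C=R@T[:3,:3]; s['R']=C.T; s['t']=-C.T@(R@T[:3,3]+p)
    if f: cv2.imwrite('pics/'+f,s['image'][:,:,::-1])
    return s
def ray(s,u,v):
    im=s['image']; f=im.shape[0]/2/np.tan(np.radians(s['vertical_fov'])/2)
    d=np.array([(u-s['cx'])/f,(v-s['cy'])/f]); x=d.copy()
    for _ in range(30): x=d/(1+s['k1']*(x@x))
    R=np.array(s['R']); return -R.T@np.array(s['t']), R.T@np.r_[x,1]
def at(s,u,v,z):
    o,d=ray(s,u,v); return o+d*(z-o[2])/d[2]
def pix(s,X):
    f=s['image'].shape[0]/2/np.tan(np.radians(s['vertical_fov'])/2)
    c=np.array(s['R'])@np.array(X)+np.array(s['t']); x=c[:2]/c[2]; x=x*(1+s['k1']*(x@x)); return f*x+np.array([s['cx'],s['cy']])
E
python3 - <<'E'
from h import *
np.set_printoptions(precision=3,suppress=True)
o=ctrl.get_obs();print(o)
for n in ('scene','top','wrist'):
    s=snap(n,n+'0.png'); print(n,s['vertical_fov'],s['k1'],-np.array(s['R']).T@s['t'],np.array(s['R']))
    if n=='wrist':print(s['T_tool_cam'])
E
```

```text
{'clock': 0.0, 'joint_pos': array([-49.381,  20.589,   0.633,  -0.021, -70.135, -16.508]), 'qvel': array([ 0.016,  0.041,  0.035, -0.015, -0.042,  0.01 ]), 'tau': array([ -0.   , -58.271,  29.306,   6.998,   0.007,  -0.   ]), 'tool_pos': array([ 0.276, -0.616,  0.226]), 'orientation': array([ 179.907,   -0.007, -155.896]), 'force': array([-0.452, -0.189,  0.251]), 'moment': array([ 0.003,  0.029, -0.021]), 'gripper_force': 0.0, 'opening': 0.08745961605471453}
scene 44.7393438780701 -0.16045592522170132 [1.2   0.968 0.988] [[-0.87   0.492 -0.022]
 [ 0.329  0.548 -0.769]
 [-0.366 -0.677 -0.639]]
top 47.97503055085039 -0.06046939572017014 [ 0.523 -0.037  1.25 ] [[-0.    -1.    -0.002]
 [-0.996  0.    -0.088]
 [ 0.088  0.002 -0.996]]
wrist 71.45727214472501 -0.06335925261909829 [ 0.21  -0.645  0.383] [[-0.409  0.913  0.001]
 [ 0.88   0.394  0.266]
 [ 0.242  0.11  -0.964]]
[[ 0.    -0.964 -0.266  0.071]
 [ 1.     0.    -0.     0.   ]
 [ 0.    -0.266  0.964 -0.157]
 [ 0.     0.     0.     1.   ]]
```

View pics/top0.png

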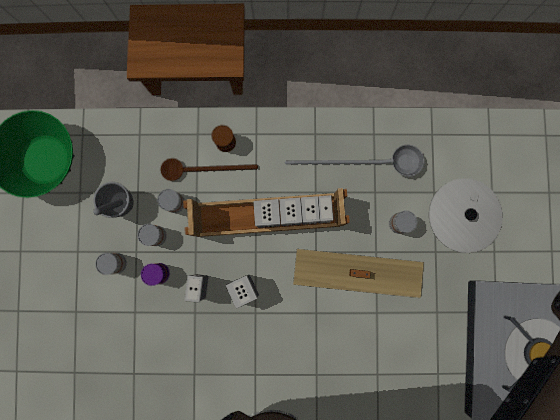

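View pics/scene0.png

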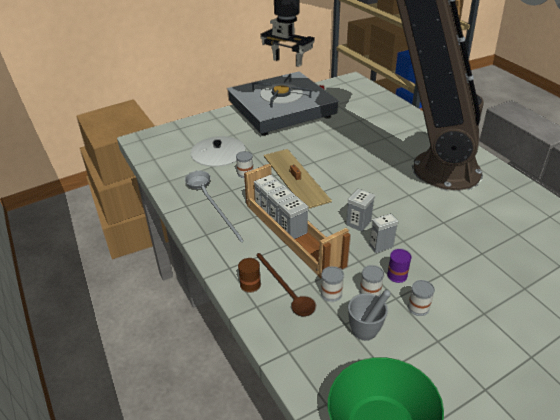

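The top view shows the crate around (267,215), holding tins 7, 5, 3 and 1 at columns 267, 291, 311 and 326. Loose tins are at (195,288) and (242,291), and the board is at (360,273). Silver cans are at (170,201), (150,235), (109,263) and (404,223). The purple (154,273) and brown (223,138) ones are look-alikes. I'll confirm in an enlarged crop.

Run:
```python
import cv2
im=cv2.imread('pics/top0.png')[120:310,90:440]
cv2.imwrite('pics/c0.png',cv2.resize(im,None,fx=2.28,fy=2.28,interpolation=cv2.INTER_CUBIC))
from h import *
s=snap('top'); im=s['image'].astype(int); hsv=cv2.cvtColor(s['image'],cv2.COLOR_RGB2HSV)
def rep(name,m,amin):
    n,l,st,c=cv2.connectedComponentsWithStats(m.astype('uint8'))
    for i in range(1,n):
        if st[i,4]>amin:
            r=cv2.minAreaRect(np.argwhere(l==i)[:,::-1].astype('float32')); print(name,st[i],c[i].round(1),np.round(r[1],1),round(r[2],1))
rep('white',(hsv[...,2]>175)&(hsv[...,1]<40),60)
rep('wood',(hsv[...,1]>60)&(hsv[...,2]>110)&(hsv[...,0]<30),60)
print([hsv[v,u] for u,v in((170,198),(150,233),(109,261),(404,220),(120,330),(330,265),(190,297),(240,300))])
```

```text
wood [338 188   8  36 172] [341.3 205.2] [35.3  4.7] 85.2
wood [202 193 132  12 302] [264.3 198.8] [  2.7 131.4] 85.8
wood [184 199   9  36 183] [189.3 216.4] [35.1  7.4] 88.0
wood [222 207  32  14 173] [238.1 212.6] [12.  30.4] 81.9
wood [221 228  50   6 142] [243.7 230.7] [ 5.  49.1] 85.9
wood [ 293  249  130   49 4190] [357.5 273. ] [127.9  35.9] 6.1
wood [531 343  19  17 204] [539.1 349.8] [13.  21.1] 33.7
[array([ 90,   7, 108], dtype=uint8), array([120,   7, 108], dtype=uint8), array([105,   5, 109], dtype=uint8), array([ 80,   7, 108], dtype=uint8), array([ 33,  22, 128], dtype=uint8), array([ 19,  98, 117], dtype=uint8), array([ 30,  13, 154], dtype=uint8), array([ 22,  18, 155], dtype=uint8)]
```

View pics/c0.png

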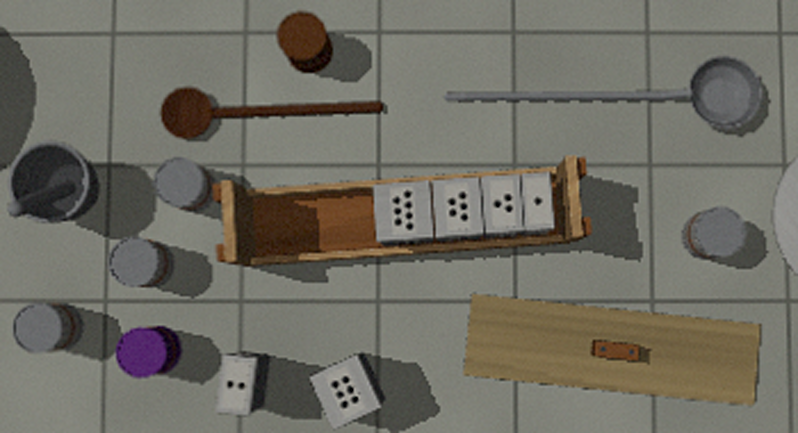

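The crop confirms loose tin 2 (two dots, 195,288) and tin 6 (six dots, 242,291). Tin 4 is absent, and the four silver/grey cans are the ones meant. Purple and brown are excluded by colour. Next I'll measure positions.

```bash
cat >> h.py <<'E'
def comps(s,m,z,amin=60,amax=5000):
    n,l,st,c=cv2.connectedComponentsWithStats(m.astype('uint8')); out=[]
    for i in range(1,n):
        if amin<st[i,4]<amax:
            k,_=cv2.findContours((l==i).astype('uint8'),0,1); k=max(k,key=cv2.contourArea).reshape(-1,2)
            P=np.array([at(s,u,v,z)[:2]*1000 for u,v in k]).astype('float32')
            r=cv2.minAreaRect(P); out.append((c[i].round(0),np.round(r[0],1),np.round(r[1],1),round(r[2],1)))
    return out
def look(n='top',f=None):
    s=snap(n,f); hsv=cv2.cvtColor(s['image'],cv2.COLOR_RGB2HSV).astype(int); h,S,v=hsv[...,0],hsv[...,1],hsv[...,2]; return s,h,S,v
E
python3 - <<'E'
from h import *
s,h,S,v=look()
tin=cv2.morphologyEx(((v>140)&(S<30)).astype('uint8'),cv2.MORPH_CLOSE,np.ones((5,5)))
for r in comps(s,tin,.1,80,900): print('tin@.1',r)
for r in comps(s,tin,.108,80,2500): print('tin@.108',r)
can=cv2.morphologyEx(((v>85)&(v<140)&(S<14)).astype('uint8'),cv2.MORPH_OPEN,np.ones((3,3)))
for r in comps(s,can,.072,150,900): print('can',r)
wood=(S>60)&(v>100)&(h<30)
for r in comps(s,wood,.128,150,400): print('end',r)
for r in comps(s,wood,.04,120,400): print('slat',r)
for r in comps(s,wood,.008,1000,5000): print('board',r)
E
```

```text
tin@.1 (array([193., 288.]), array([440.9, 185.7]), array([32.9, 58.4]), 83.1)
tin@.1 (array([241., 291.]), array([433.6,  69.6]), array([59.3, 54.6]), 24.4)
tin@.108 (array([445., 213.]), array([ 621.3, -431.2]), array([152.2,  82.6]), 6.7)
tin@.108 (array([295., 211.]), array([630.3, -56.1]), array([ 59.2, 188. ]), 4.2)
tin@.108 (array([193., 288.]), array([441.5, 184.2]), array([32.7, 58. ]), 83.1)
tin@.108 (array([241., 291.]), array([434.2,  68.9]), array([58.9, 54.3]), 24.4)
can (array([409., 161.]), array([ 756.5, -352.3]), array([50.5, 53.3]), 37.5)
can (array([169., 200.]), array([661.8, 255. ]), array([48.5, 51.6]), 56.8)
can (array([405., 221.]), array([ 604.9, -339.3]), array([53.6, 52.4]), 26.2)
can (array([149., 235.]), array([570.9, 305.2]), array([50.2, 48.2]), 0.0)
can (array([106., 264.]), array([499.2, 410.1]), array([47. , 49.7]), 45.3)
end (array([341., 205.]), array([ 639.4, -172.2]), array([84.9, 11.6]), 4.1)
end (array([265., 199.]), array([655.7,   4.2]), array([  6.7, 314.8]), 4.3)
end (array([189., 217.]), array([612.8, 194.1]), array([84.8, 20.2]), 4.7)
end (array([539., 350.]), array([ 293.3, -641.4]), array([30.6, 53.5]), 42.4)
slat (array([341., 205.]), array([ 648.5, -182.8]), array([91.5, 12.5]), 4.1)
slat (array([265., 199.]), array([666.1,   7.5]), array([  7.2, 339.5]), 4.3)
slat (array([189., 217.]), array([619.9, 212.2]), array([91.5, 21.8]), 4.7)
slat (array([539., 350.]), array([ 275.3, -688.8]), array([33. , 57.7]), 42.4)
board (array([185.,  69.]), array([1030.5,  238.6]), array([ 47.1, 317.9]), 0.0)
board (array([358., 273.]), array([ 474.3, -229.1]), array([334.9,  93.8]), 83.8)
```

```bash
cat >> h.py <<'E'
def go(x,y,z,yaw,ref=None):
    "print shift (tool axes) and turn for target TCP (mm), tool down; ref=(R,p) else current"
    R,p=tool() if ref is None else ref
    Rt=Ro.from_euler('xyz',[180,0,yaw],degrees=True).as_matrix(); T=np.array([x,y,z])/1000
    print('->',(x,y,z,yaw),'shift',(R.T@(T-p)).round(4).tolist(),'turn',Ro.from_matrix(R.T@Rt).as_rotvec(degrees=True).round(1).tolist())
    return Rt,T
E
python3 -c "
from h import *
go(630,-40,260,-85.7)"
```

```text
-> (630, -40, 260, -85.7) shift [-0.5587, 0.3809, -0.0336] turn [0.0, 0.0, -70.2]
```

>>> jog_arm([
  [[1, -0.05, 0.03, -0.034, 0, 0, -7], [1, -0.1, 0.07, -0.034, 0, 0, -14], [1, -0.15, 0.105, -0.034, 0, 0, -21], [1, -0.2, 0.14, -0.034, 0, 0, -28], [1, -0.25, 0.17, -0.034, 0, 0, -35], [1, -0.3, 0.205, -0.034, 0, 0, -42], [1, -0.35, 0.24, -0.034, 0, 0, -49], [1, -0.4, 0.275, -0.034, 0, 0, -56], [1, -0.45, 0.305, -0.034, 0, 0, -63], [1, -0.5, 0.34, -0.034, 0, 0, -70.2], [1, -0.54, 0.37, -0.034, 0, 0, -70.2], [1, -0.559, 0.381, -0.034, 0, 0, -70.2], [1, -0.559, 0.381, -0.034, 0, 0, -70.2], [1, -0.559, 0.381, -0.034, 0, 0, -70.2]],
])

```text
clock: 2.0
tool_pos: [0.6299, -0.0408, 0.2605]
orientation: [180.0, -0.0, -85.7]
force: [-0.6, -0.2, 0.8]
opening: 0.0874
gripper_force: 0.0
```

Run:
```python
from h import *
print(tool()[1],ctrl.get_obs()['joint_pos'].round(1),ctrl.get_obs()['clock'])
s=snap('wrist','w1.png')
import pickle; pickle.dump(s,open('w1.pkl','wb'))
```

```text
[ 0.62985044 -0.0407895   0.26047024] [ 14.   15.4  -2.2   0.  -72.4  -9.7] 2.0
```

View pics/w1.png

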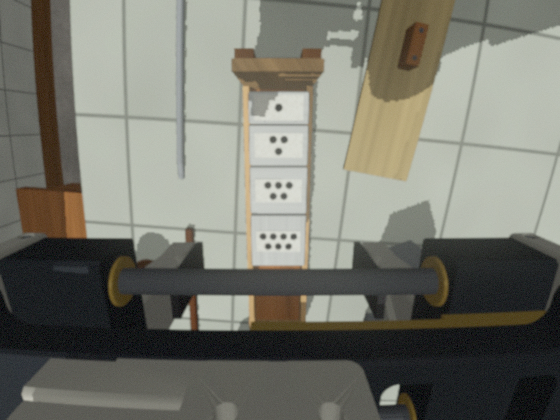

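The wrist picture shows the -y end board at rows 60–80, then tins 1, 3, 5 and 7 at rows 107, 145, 190 and 240, with the crate square in the picture. I'll measure the edges.

Run:
```python
from h import *
import pickle; s=pickle.load(open('w1.pkl','rb')); im=s['image'].astype(int)
print('col262 rows',[(r,im[r,258:266].mean().round().astype(int)) for r in range(48,270,1) if abs(im[r+1,258:266].mean()-im[r-1,258:266].mean())>14])
for r in (68,105,140,200,235): 
    g=im[r].mean(1); print(r,[(c,int(g[c])) for c in range(228,330) if abs(g[c+1]-g[c-1])>18])
cb=lambda P:(Ro.from_euler('z',-4.3,degrees=True).as_matrix()@(P*1000-np.array([625.8,9.3,0]))).round(1)
for u,v,z in ((278,60,.128),(234,68,.128),(322,68,.128),(278,92,.108),(278,123,.108),(249,105,.108),(308,105,.108),(253,240,.108),(303,240,.108)): print(u,v,cb(at(s,u,v,z)))
```

```text
col262 rows [(70, np.int64(107)), (71, np.int64(95)), (90, np.int64(104)), (91, np.int64(115)), (92, np.int64(129)), (93, np.int64(137)), (115, np.int64(162)), (116, np.int64(184)), (117, np.int64(205)), (122, np.int64(192)), (123, np.int64(176)), (124, np.int64(150)), (125, np.int64(161)), (126, np.int64(186)), (164, np.int64(192)), (165, np.int64(169)), (167, np.int64(166)), (168, np.int64(187)), (179, np.int64(204)), (212, np.int64(192)), (213, np.int64(167)), (215, np.int64(158)), (216, np.int64(183)), (217, np.int64(195)), (232, np.int64(203)), (233, np.int64(186)), (234, np.int64(155)), (235, np.int64(131)), (237, np.int64(129)), (238, np.int64(155)), (239, np.int64(186)), (240, np.int64(205)), (264, np.int64(192)), (265, np.int64(168)), (266, np.int64(138)), (267, np.int64(117)), (268, np.int64(103)), (269, np.int64(82))]
68 [(230, 172), (231, 151), (232, 127), (322, 116), (323, 133), (324, 162), (325, 178)]
105 [(238, 163), (242, 160), (251, 173), (252, 152), (267, 161), (268, 182), (269, 201), (274, 203), (275, 174), (276, 131), (277, 100), (279, 88), (280, 113), (281, 151),
[... 632 characters left out ...]
05), (259, 181), (260, 142), (261, 104), (264, 101), (265, 136), (266, 182), (267, 204), (269, 194), (270, 158), (271, 112), (272, 92), (274, 96), (275, 131), (276, 175), (277, 201), (279, 198), (280, 168), (281, 126), (282, 96), (284, 94), (285, 119), (286, 164), (287, 200), (289, 207), (290, 179), (291, 135), (292, 102), (294, 91), (295, 110), (296, 159), (297, 199), (304, 183), (307, 163), (308, 146), (310, 146), (311, 168)]
278 60 [   0.3 -184.9  128. ]
234 68 [  40.8 -178.2  128. ]
322 68 [ -40.3 -178.2  128. ]
278 92 [   0.2 -159.3  108. ]
278 123 [   0.2 -129.3  108. ]
249 105 [  29.5 -146.9  108. ]
308 105 [ -30.1 -146.9  108. ]
253 240 [ 28.6  -1.8 108. ]
303 240 [-28.1  -1.8 108. ]
```

>>> jog_arm([
  [[1, -0.0465, 0, 0.03, 0, 0, 0], [1, -0.0465, 0, 0.08, 0, 0, 0], [1, -0.0465, 0, 0.13, 0, 0, 0], [1, -0.0465, 0, 0.17, 0, 0, 0], [1, -0.0465, 0, 0.189, 0, 0, 0], [0, -0.0465, 0, 0.189, 0, 0, 0], [0, -0.0465, 0, 0.189, 0, 0, 0], [0, -0.0465, 0, 0.189, 0, 0, 0], [0, -0.0465, 0, 0.189, 0, 0, 0], [0, -0.0465, 0, 0.189, 0, 0, 0], [0, -0.06, 0, 0.189, 0, 0, 0], [0, -0.08, 0, 0.189, 0, 0, 0], [0, -0.105, 0, 0.189, 0, 0, 0], [0, -0.13, 0, 0.189, 0, 0, 0], [0, -0.155, 0, 0.189, 0, 0, 0], [0, -0.172, 0, 0.189, 0, 0, 0], [0, -0.179, 0, 0.189, 0, 0, 0], [0, -0.179, 0, 0.189, 0, 0, 0]],
])

```text
clock: 4.3
tool_pos: [0.618, 0.1392, 0.0736]
orientation: [-179.8, 0.0, -85.6]
force: [-1.4, -0.1, 9.3]
opening: 0.0616
gripper_force: 30.0
```

>>> jog_arm([
  [[1, 0, 0, 0, 0, 0, 0], [1, 0, 0, 0, 0, 0, 0], [1, 0, 0, 0, 0, 0, 0], [1, 0, 0, -0.04, 0, 0, 0], [1, 0.03, 0, -0.065, 0, 0, 0], [1, 0.08, 0, -0.065, 0, 0, 0], [1, 0.13, 0, -0.065, 0, 0, 0], [1, 0.18, 0, -0.065, 0, 0, 0], [1, 0.22, 0, -0.065, 0, 0, 0], [1, 0.236, 0, -0.06, 0, 0, 0], [1, 0.236, 0, -0.03, 0, 0, 0], [1, 0.236, 0, 0, 0, 0, 0], [0, 0.236, 0, 0, 0, 0, 0], [0, 0.236, 0, 0, 0, 0, 0], [0, 0.236, 0, 0, 0, 0, 0], [0, 0.236, 0, 0, 0, 0, 0], [0, 0.236, 0, 0, 0, 0, 0]],
])

```text
clock: 6.42
tool_pos: [0.6353, -0.0966, 0.073]
orientation: [-179.9, 0.0, -85.7]
force: [-2.4, 2.1, 6.6]
opening: 0.0617
gripper_force: 30.0
```

>>> jog_arm([
  [[0, -0.01, 0, 0, 0, 0, 0], [0, -0.025, 0, 0, 0, 0, 0], [0, -0.04, 0, 0, 0, 0, 0], [0, -0.051, 0, 0, 0, 0, 0], [0, -0.051, 0, 0, 0, 0, 0], [0, -0.051, 0, 0, 0, 0, 0], [1, -0.051, 0, 0, 0, 0, 0], [1, -0.051, 0, 0, 0, 0, 0], [1, -0.051, 0, 0, 0, 0, 0], [1, -0.051, 0, -0.04, 0, 0, 0], [1, -0.02, 0, -0.1, 0, 0, 0], [1, 0, 0, -0.16, 0, 0, 0], [1, 0, 0, -0.19, 0, 0, 0], [1, 0, 0, -0.19, 0, 0, 0], [1, 0, 0, -0.19, 0, 0, 0]],
])

```text
clock: 8.3
tool_pos: [0.6341, -0.0967, 0.2607]
orientation: [179.9, 0.0, -85.7]
force: [-0.0, -0.1, -1.1]
opening: 0.0875
gripper_force: 0.0
```

Run:
```python
from h import *
R,p=tool(); print(p)
s=snap('top','t1.png')
im=s['image'][120:310,90:440,::-1]
cv2.imwrite('pics/c1.png',cv2.resize(im,None,fx=2.28,fy=2.28,interpolation=cv2.INTER_CUBIC))
s=snap('wrist','w2.png')
```

```text
[ 0.63406853 -0.09672121  0.26074234]
```

View pics/w2.png

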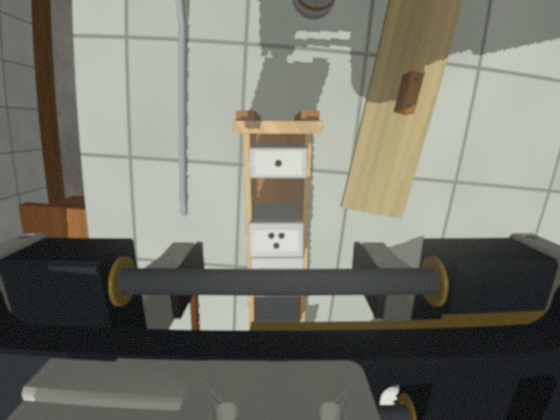

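Tins 1 and 3 stand at rows 162 and 237 with a wide gap between them. Next I'll look closely at the loose tins.

Run:
```python
from h import *
go(440,225,300,-96.9)
```

```text
-> (440, 225, 300, -96.9) shift [-0.3353, 0.1692, -0.0395] turn [0.1, -0.0, 11.2]
```

>>> jog_arm([
  [[1, -0.05, 0.025, -0.04, 0, 0, 4], [1, -0.1, 0.05, -0.04, 0, 0, 8], [1, -0.15, 0.075, -0.04, 0, 0, 11.2], [1, -0.2, 0.1, -0.04, 0, 0, 11.2], [1, -0.25, 0.125, -0.04, 0, 0, 11.2], [1, -0.3, 0.15, -0.04, 0, 0, 11.2], [1, -0.335, 0.169, -0.04, 0, 0, 11.2], [1, -0.335, 0.169, -0.04, 0, 0, 11.2], [1, -0.335, 0.169, -0.04, 0, 0, 11.2]],
])

```text
clock: 9.52
tool_pos: [0.4406, 0.2244, 0.3008]
orientation: [180.0, -0.1, -96.8]
force: [-0.8, 0.5, 0.2]
opening: 0.0874
gripper_force: 0.0
```

Run:
```python
from h import *
s,h,S,v=look('wrist','w3.png'); print(tool()[1])
m=cv2.morphologyEx(((v>170)&(S<30)).astype('uint8'),cv2.MORPH_CLOSE,np.ones((5,5)))
for r in comps(s,m,.1,400,20000): print(r)
s,h,S,v=look()
tin=cv2.morphologyEx(((v>140)&(S<30)).astype('uint8'),cv2.MORPH_CLOSE,np.ones((5,5)))
for r in comps(s,tin,.1,80,900): print('tin@.1',r)
for r in comps(s,tin,.108,80,900): print('tin@.108',r)
```

```text
[0.44094498 0.22408236 0.30097379]
(array([271., 310.]), array([465.9, 399.9]), array([ 54.9, 286. ]), 83.8)
tin@.1 (array([  6., 114.]), array([874. , 665.6]), array([29.1, 53.5]), 4.0)
tin@.1 (array([155., 162.]), array([752.3, 285.8]), array([28.5, 45.3]), 51.2)
tin@.1 (array([142., 173.]), array([723.4, 319.5]), array([40.1, 31.5]), 9.8)
tin@.1 (array([325., 208.]), array([ 636.7, -136.3]), array([59.7, 30.2]), 4.0)
tin@.1 (array([171., 221.]), array([603.4, 239.4]), array([95.9, 45.4]), 68.8)
tin@.1 (array([190., 284.]), array([458.2, 198.4]), array([127.9,  66.9]), 10.9)
tin@.1 (array([237., 293.]), array([433.3,  77.1]), array([71.9, 49.2]), 12.5)
tin@.1 (array([ 61., 407.]), array([148.1, 493.7]), array([ 70.8, 125.4]), 49.4)
tin@.108 (array([  6., 114.]), array([871.6, 660.7]), array([28.9, 53.1]), 4.0)
tin@.108 (array([155., 162.]), array([750.7, 283.5]), array([28.3, 45. ]), 51.2)
tin@.108 (array([142., 173.]), array([722., 317.]), array([39.8, 31.2]), 9.8)
tin@.108 (array([325., 208.]), array([ 635.9, -135.6]), array([59.3, 30. ]), 4.0)
tin@.108 (array([171., 221.]), array([602.8, 237.4]), array([95.2, 45.1]), 68.8)
tin@.108 (array([190., 284.]), array([458.6, 196.8]), array([127. ,  66.5]), 10.9)
tin@.108 (array([237., 293.]), array([433.9,  76.3]), array([71.4, 48.8]), 12.5)
tin@.108 (array([ 61., 407.]), array([150.7, 490. ]), array([ 70.4, 124.5]), 49.4)
```

View pics/w3.png

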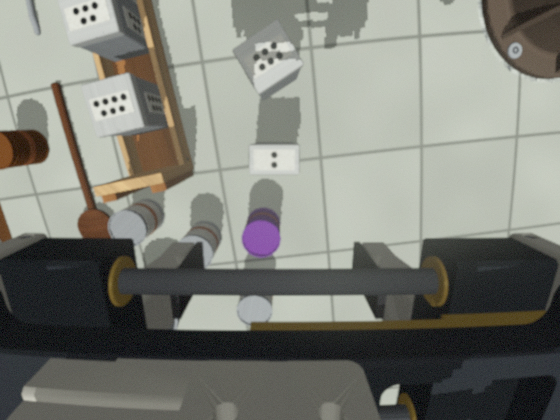

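Tin 2 is at (274,158), square to the picture. Tin 6 at (268,57) is half shadowed by the arm, so it gets its own look later. Cans are at (130,225), (203,240) and (255,310), and the purple decoy is at (261,238).

Run:
```python
from h import *
s=snap('wrist'); im=s['image'].astype(int).mean(2)
m=((im>185)).astype('uint8')[135:185,235:315]
m=cv2.morphologyEx(m,cv2.MORPH_CLOSE,np.ones((5,5))); M=np.zeros(im.shape,'uint8'); M[135:185,235:315]=m
for r in comps(s,M,.1,300,20000): print(r); X,Y=r[1]
for c in ((250,145),(299,145),(299,174),(250,174)): print((at(s,*c,.1)*1000).round(1))
go(X,Y,64,-96.9)
```

```text
(array([276., 163.]), array([440.8, 186.7]), array([59.4, 98.3]), 83.1)
[467.8 165.4 100. ]
[409.3 172.5 100. ]
[412.9 207.4 100. ]
[472.8 200.1 100. ]
-> (np.float64(440.8), np.float64(186.7), 64, -96.9) shift [0.0367, -0.0042, 0.2372] turn [0.0, -0.0, -0.1]
```

>>> jog_arm([
  [[1, 0.037, -0.004, 0.05, 0, 0, 0], [1, 0.037, -0.004, 0.1, 0, 0, 0], [1, 0.037, -0.004, 0.15, 0, 0, 0], [1, 0.037, -0.004, 0.2, 0, 0, 0], [1, 0.037, -0.004, 0.23, 0, 0, 0], [1, 0.037, -0.004, 0.238, 0, 0, 0], [1, 0.037, -0.004, 0.238, 0, 0, 0], [0, 0.037, -0.004, 0.238, 0, 0, 0], [0, 0.037, -0.004, 0.238, 0, 0, 0], [0, 0.037, -0.004, 0.238, 0, 0, 0], [0, 0.037, -0.004, 0.238, 0, 0, 0], [0, 0.037, -0.004, 0.238, 0, 0, 0], [0, 0.037, -0.004, 0.22, 0, 0, 0], [0, 0.037, -0.004, 0.18, 0, 0, 0], [0, 0.037, -0.004, 0.13, 0, 0, 0], [0, 0.037, -0.004, 0.088, 0, 0, 0], [0, 0.037, -0.004, 0.088, 0, 0, 0]],
])

```text
clock: 11.8
tool_pos: [0.4417, 0.1884, 0.2167]
orientation: [-179.8, 0.3, -96.9]
force: [0.2, -0.1, -1.9]
opening: 0.0618
gripper_force: 30.0
```

Run:
```python
from h import *
go(633.5,-92.9,213,-85.7); print(tool()[1])
s=snap('top')
p=[pix(s,np.r_[625.8+np.sin(-4.3*np.pi/180)*y,9.3+np.cos(.075)*y,108]/1000) for y in (-160,-128,-77,-35,17,98,160)]; print(np.round(p,1).tolist())
im=s['image'].astype(int).mean(2)
print([(c,int(im[int(212+(c-267)*-.075)-8:int(212+(c-267)*-.075)-5,c].mean())) for c in range(195,345,2)])
```

```text
-> (633.5, -92.9, 213, -85.7) shift [0.2564, -0.2241, 0.0034] turn [-0.3, 0.2, -11.2]
[0.44169538 0.18842189 0.21667643]
[[331.3, 206.9], [318.2, 207.9], [297.3, 209.5], [280.1, 210.8], [258.7, 212.4], [225.5, 214.9], [200.2, 216.8]]
[(195, 37), (197, 39), (199, 40), (201, 42), (203, 46), (205, 45), (207, 45), (209, 49), (211, 44), (213, 45), (215, 36), (217, 149), (219, 151), (221, 151), (223, 152), (225, 124), (227, 105), (229, 156), (231, 32), (233, 169), (235, 150), (237, 150), (239, 152), (241, 91), (243, 33), (245, 43), (247, 45), (249, 57), (251, 57), (253, 65), (255, 54), (257, 66), (259, 43), (261, 154), (263, 153), (265, 163), (267, 165), (269, 166), (271, 169), (273, 143), (275, 161), (277, 154), (279, 152), (281, 156), (283, 153), (285, 165), (287, 166), (289, 165), (291, 166), (293, 166), (295, 151), (297, 154), (299, 52), (301, 60), (303, 56), (305, 71), (307, 81), (309, 55), (311, 54), (313, 69), (315, 67), (317, 66), (319, 154), (321, 165), (323, 165), (325, 165), (327, 167), (329, 168), (331, 109), (333, 75), (335, 68), (337, 75), (339, 126), (341, 126), (343, 133)]
```

>>> jog_arm([
  [[0, 0.04, -0.035, 0, 0, 0, -3], [0, 0.08, -0.07, 0, 0, 0, -6], [0, 0.12, -0.105, 0, 0, 0, -9], [0, 0.16, -0.14, 0, 0, 0, -11.2], [0, 0.2, -0.175, 0, 0, 0, -11.2], [0, 0.24, -0.21, 0, 0, 0, -11.2], [0, 0.256, -0.224, 0.003, 0, 0, -11.2], [0, 0.256, -0.224, 0.003, 0, 0, -11.2], [0, 0.256, -0.224, 0.003, 0, 0, -11.2], [0, 0.256, -0.224, 0.003, 0, 0, -11.2]],
])

```text
clock: 13.1
tool_pos: [0.6316, -0.0926, 0.2107]
orientation: [-180.0, 0.0, -85.6]
force: [-0.8, -0.8, -1.7]
opening: 0.062
gripper_force: 30.0
```

Run:
```python
from h import *
go(633.5,-92.9,72,-85.7); o=ctrl.get_obs(); print(o['tool_pos'],o['orientation'],o['opening'])
```

```text
-> (633.5, -92.9, 72, -85.7) shift [0.0005, -0.0018, 0.1387] turn [-0.0, 0.0, 0.1]
[ 0.63163889 -0.09261223  0.21065978] [-1.79999031e+02  1.30607571e-02 -8.56158069e+01] 0.06195180723590309
```

>>> jog_arm([
  [[0, 0, -0.001, 0.03, 0, 0, 0], [0, 0, -0.001, 0.06, 0, 0, 0], [0, 0, -0.001, 0.085, 0, 0, 0], [0, 0, -0.001, 0.11, 0, 0, 0], [0, 0, -0.001, 0.125, 0, 0, 0], [0, 0, -0.001, 0.132, 0, 0, 0], [0, 0, -0.001, 0.137, 0, 0, 0], [0, 0, -0.001, 0.139, 0, 0, 0], [0, 0, -0.001, 0.139, 0, 0, 0], [1, 0, -0.001, 0.139, 0, 0, 0], [1, 0, -0.001, 0.139, 0, 0, 0], [1, 0, -0.001, 0.139, 0, 0, 0], [1, 0, -0.001, 0.139, 0, 0, 0], [1, 0, -0.001, 0.139, 0, 0, 0], [1, 0, -0.001, 0.139, 0, 0, 0]],
])

```text
clock: 14.98
tool_pos: [0.6331, -0.0936, 0.0715]
orientation: [180.0, 0.0, -85.7]
force: [0.0, -0.3, 0.1]
opening: 0.0875
gripper_force: 0.0
```

Run:
```python
from h import *
# to above tin7 (crate y 91) and down
c=np.radians(4.3); w=lambda y:(625.8-np.sin(c)*y,9.3+np.cos(c)*y)
go(*w(91),140,-85.7)
```

```text
-> (np.float64(618.9769358588042), np.float64(100.04384715078552), 140, -85.7) shift [-0.1942, -0.0005, -0.0685] turn [0.0, 0.0, 0.0]
```

>>> jog_arm([
  [[1, 0, 0, -0.035, 0, 0, 0], [1, -0.03, 0, -0.068, 0, 0, 0], [1, -0.08, 0, -0.068, 0, 0, 0], [1, -0.13, 0, -0.068, 0, 0, 0], [1, -0.175, 0, -0.068, 0, 0, 0], [1, -0.194, 0, -0.05, 0, 0, 0], [1, -0.194, 0, -0.02, 0, 0, 0], [1, -0.194, 0, 0, 0, 0, 0], [0, -0.194, 0, 0, 0, 0, 0], [0, -0.194, 0, 0, 0, 0, 0], [0, -0.194, 0, 0, 0, 0, 0], [0, -0.194, 0, 0, 0, 0, 0], [0, -0.194, 0, 0, 0, 0, 0], [0, -0.194, 0, 0, 0, 0, 0]],
])

```text
clock: 16.73
tool_pos: [0.6194, 0.1, 0.0726]
orientation: [-179.9, 0.0, -85.7]
force: [1.2, 0.2, 5.8]
opening: 0.0619
gripper_force: 30.0
```

>>> jog_arm([
  [[0, -0.007, 0, -0.001, 0, 0, 0], [0, -0.014, 0, -0.001, 0, 0, 0], [0, -0.021, 0, -0.001, 0, 0, 0], [0, -0.028, 0, -0.001, 0, 0, 0], [0, -0.035, 0, -0.001, 0, 0, 0], [0, -0.038, 0, 0, 0, 0, 0], [0, -0.038, 0, 0, 0, 0, 0], [1, -0.038, 0, 0, 0, 0, 0], [1, -0.038, 0, 0, 0, 0, 0], [1, -0.038, 0, 0, 0, 0, 0], [1, -0.038, 0, 0, 0, 0, 0], [1, -0.038, 0, 0, 0, 0, 0], [1, -0.038, 0, -0.03, 0, 0, 0], [1, -0.038, 0, -0.09, 0, 0, 0], [1, -0.038, 0, -0.14, 0, 0, 0], [1, -0.038, 0, -0.14, 0, 0, 0]],
])

```text
clock: 18.73
tool_pos: [0.618, 0.1385, 0.2168]
orientation: [-179.5, 0.2, -85.7]
force: [-0.5, 0.6, -0.3]
opening: 0.0876
gripper_force: 0.0
```

Run:
```python
from h import *
print(tool()[1]*1000)
go(433,180,300,-65.6)
s=snap('wrist','w4.png')
```

```text
[617.97922496 138.51551977 216.78236518]
-> (433, 180, 300, -65.6) shift [-0.0556, 0.1806, -0.0846] turn [-0.5, 0.1, -20.1]
```

View pics/w4.png

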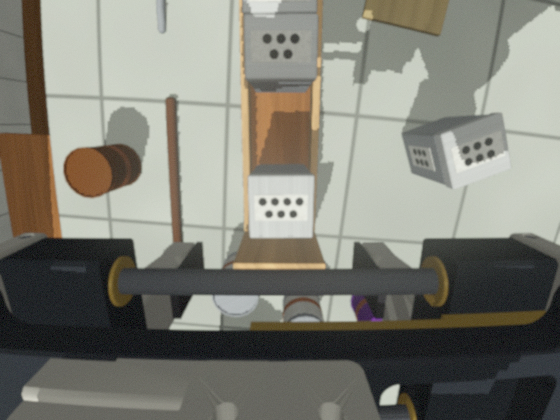

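Tin 7 stands at row 205 by the end board with a wide gap to tin 5 (row 45). Tin 6's lid centre is at (479,152), with its labelled +x face at left (422,157), so its x axis lies near 24°.

Run:
```python
from h import *
import cv2
s=snap('wrist'); 
print((at(s,479,151,.1)*1000).round(1))
c=np.radians(4.3)
def cy(P): d=P[:2]*1000-[625.8,9.3]; return (-np.sin(c)*d[0]+np.cos(c)*d[1]).round(1)
im=s['image'].astype(int).mean(2)
print([(r,int(im[r,256:262].mean()),cy(at(s,280,r,.108))) for r in range(60,95,2)]+[(r,int(im[r,254:258].mean()),cy(at(s,280,r,.108))) for r in range(160,245,3)])
t=snap('top'); it=t['image'].astype(int)
m=((it.mean(2)>120)&(it.max(2)-it.min(2)<25)).astype('uint8'); M=np.zeros_like(m); M[265:315,220:265]=m[265:315,220:265]
print(comps(t,cv2.morphologyEx(M,cv2.MORPH_CLOSE,np.ones((5,5))),.1,80,2000))
```

```text
[432.5  69.2 100. ]
[(60, 159, np.float64(0.7)), (62, 157, np.float64(2.2)), (64, 152, np.float64(3.8)), (66, 151, np.float64(5.3)), (68, 151, np.float64(6.9)), (70, 151, np.float64(8.5)), (72, 150, np.float64(10.1)), (74, 150, np.float64(11.7)), (76, 147, np.float64(13.2)), (78, 127, np.float64(14.8)), (80, 101, np.float64(16.4)), (82, 91, np.float64(18.0)), (84, 89, np.float64(19.6)), (86, 88, np.float64(21.2)), (88, 87, np.float64(22.8)), (90, 106, np.float64(24.4)), (92, 128, np.float64(26.0)), (94, 135, np.float64(27.7)), (160, 118, np.float64(83.6)), (163, 118, np.float64(86.2)), (166, 107, np.float64(88.9)), (169, 104, np.float64(91.6)), (172, 105, np.float64(94.3)), (175, 129, np.float64(97.1)), (178, 201, np.float64(99.8)), (181, 208, np.float64(102.5)), (184, 208, np.float64(105.3)), (187, 208, np.float64(108.1)), (190, 209, np.float64(110.9)), (193, 209, np.float64(113.7)), (196, 218, np.float64(116.5)), (199, 219, np.float64(119.4)), (202, 186, np.float64(122.2)), (205, 213, np.float64(125.1)), (208, 228, np.float64(128.0)), (211, 227, np.float64(130.9)), (214, 229, np.float64(133.8)), (217, 229, np.float64(136.8)), (220, 226, np.float64(139.7)), (223, 213, np.float64(142.7)), (226, 212, np.float64(145.7)), (229, 212, np.float64(148.7)), (232, 212, np.float64(151.7)), (235, 213, np.float64(154.8)), (238, 205, np.float64(157.8)), (241, 105, np.float64(160.9)), (244, 105, np.float64(164.0))]
[(array([237., 288.]), array([438.3,  66.7]), array([117.7, 106.9]), 0.1)]
```

Run:
```python
from h import *
r=go(433,69.4,63,-65.6)
r=go(433,69.4,213,-65.6,r)
c=np.radians(4.3); w=lambda y:(625.8-np.sin(c)*y,9.3+np.cos(c)*y)
r=go(*w(57),213,-85.7,r)
```

```text
-> (433, 69.4, 63, -65.6) shift [0.0544, 0.1866, 0.1481] turn [0.1, 0.0, -20.1]
-> (433, 69.4, 213, -65.6) shift [0.0, 0.0, -0.15] turn [0.0, 0.0, 0.0]
-> (np.float64(621.5262125708992), np.float64(66.1395526109316), 213, -85.7) shift [0.0809, -0.1703, -0.0] turn [0.0, -0.0, 20.1]
```

>>> jog_arm([
  [[1, 0.012, 0.04, 0, 0, 0, -5], [1, 0.025, 0.08, 0, 0, 0, -10], [1, 0.038, 0.13, 0, 0, 0, -15], [1, 0.05, 0.17, 0, 0, 0, -20.1], [1, 0.054, 0.187, 0.02, 0, 0, -20.1], [1, 0.054, 0.187, 0.06, 0, 0, -20.1], [1, 0.054, 0.187, 0.1, 0, 0, -20.1], [1, 0.054, 0.187, 0.135, 0, 0, -20.1], [1, 0.054, 0.187, 0.148, 0, 0, -20.1], [1, 0.054, 0.187, 0.148, 0, 0, -20.1], [0, 0.054, 0.187, 0.148, 0, 0, -20.1], [0, 0.054, 0.187, 0.148, 0, 0, -20.1], [0, 0.054, 0.187, 0.148, 0, 0, -20.1], [0, 0.054, 0.187, 0.148, 0, 0, -20.1], [0, 0.054, 0.187, 0.148, 0, 0, -20.1], [0, 0.054, 0.187, 0.12, 0, 0, -20.1], [0, 0.054, 0.187, 0.07, 0, 0, -20.1], [0, 0.054, 0.187, 0.02, 0, 0, -20.1], [0, 0.054, 0.187, -0.002, 0, 0, -20.1], [0, 0.054, 0.187, -0.002, 0, 0, -20.1]],
])

```text
clock: 21.38
tool_pos: [0.4338, 0.0702, 0.215]
orientation: [-179.8, 0.0, -65.6]
force: [0.4, -0.0, -2.4]
opening: 0.0617
gripper_force: 29.9
```

>>> jog_arm([
  [[0, 0.02, -0.045, 0, 0, 0, 6], [0, 0.045, -0.09, 0, 0, 0, 12], [0, 0.065, -0.135, 0, 0, 0, 18], [0, 0.081, -0.17, 0, 0, 0, 20.1], [0, 0.081, -0.17, 0, 0, 0, 20.1], [0, 0.081, -0.17, 0, 0, 0, 20.1], [0, 0.081, -0.17, 0, 0, 0, 20.1], [0, 0.081, -0.17, 0, 0, 0, 20.1]],
])

```text
clock: 22.38
tool_pos: [0.6209, 0.0665, 0.214]
orientation: [-180.0, 0.0, -85.7]
force: [0.6, -0.9, -0.8]
opening: 0.062
gripper_force: 29.9
```

Run:
```python
from h import *
go(621.5,66.1,72,-85.7)
```

```text
-> (621.5, 66.1, 72, -85.7) shift [0.0004, -0.0005, 0.142] turn [-0.0, 0.0, 0.0]
```

>>> jog_arm([
  [[0, 0, 0, 0.03, 0, 0, 0], [0, 0, 0, 0.06, 0, 0, 0], [0, 0, 0, 0.09, 0, 0, 0], [0, 0, 0, 0.115, 0, 0, 0], [0, 0, 0, 0.13, 0, 0, 0], [0, 0, 0, 0.137, 0, 0, 0], [0, 0, 0, 0.141, 0, 0, 0], [0, 0, 0, 0.142, 0, 0, 0], [0, 0, 0, 0.142, 0, 0, 0], [1, 0, 0, 0.142, 0, 0, 0], [1, 0, 0, 0.142, 0, 0, 0], [1, 0, 0, 0.142, 0, 0, 0], [1, 0, 0, 0.142, 0, 0, 0], [1, 0, 0, 0.142, 0, 0, 0], [1, 0, 0, 0.12, 0, 0, 0], [1, 0, 0, 0.06, 0, 0, 0], [1, 0, 0, 0, 0, 0, 0], [1, 0, 0, -0.04, 0, 0, 0], [1, 0, 0, -0.04, 0, 0, 0]],
])

```text
clock: 24.75
tool_pos: [0.6233, 0.0667, 0.2579]
orientation: [-179.6, 0.1, -85.7]
force: [-1.1, 0.2, -0.8]
opening: 0.0875
gripper_force: 0.0
```

Run:
```python
from h import *
go(480,-170,250,-96.2)
```

```text
-> (480, -170, 250, -96.2) shift [0.2252, 0.1608, 0.0064] turn [-0.4, 0.1, 10.5]
```

>>> jog_arm([
  [[1, 0.045, 0.032, 0, 0, 0, 3], [1, 0.09, 0.064, 0, 0, 0, 6], [1, 0.135, 0.096, 0, 0, 0, 9], [1, 0.18, 0.128, 0, 0, 0, 10.5], [1, 0.225, 0.161, 0, 0, 0, 10.5], [1, 0.225, 0.161, 0.006, 0, 0, 10.5], [1, 0.225, 0.161, 0.006, 0, 0, 10.5], [1, 0.225, 0.161, 0.006, 0, 0, 10.5]],
])

```text
clock: 25.75
tool_pos: [0.4784, -0.1695, 0.2472]
orientation: [180.0, -0.0, -96.1]
force: [0.8, 0.3, -0.7]
opening: 0.0875
gripper_force: 0.0
```

Run:
```python
from h import *
print(tool()[1])
s=snap('wrist','w5.png'); t=snap('top','t5.png')
a=s['image'][:,:,::-1]; b=cv2.resize(t['image'][185:240,180:355,::-1],(560,176),interpolation=cv2.INTER_CUBIC)
cv2.imwrite('pics/v5.png',np.vstack([a,b]))
hsv=cv2.cvtColor(s['image'],cv2.COLOR_RGB2HSV).astype(int)
wood=((hsv[...,1]>60)&(hsv[...,2]>90)&(hsv[...,0]<30)).astype('uint8')
red=((hsv[...,1]>120)&(hsv[...,0]<14)&(hsv[...,2]>60)).astype('uint8')
for r in comps(s,wood,.008,2000,90000): print('b',r)
for r in comps(s,red,.038,100,5000): print('cleat',r)
```

```text
[ 0.47835062 -0.1695029   0.24724731]
b (array([276., 124.]), array([ 475. , -228.8]), array([333.2,  92.6]), 83.9)
b (array([149., 215.]), array([ 681.4, -113.7]), array([179.5, 123.3]), 4.1)
```

View pics/v5.png

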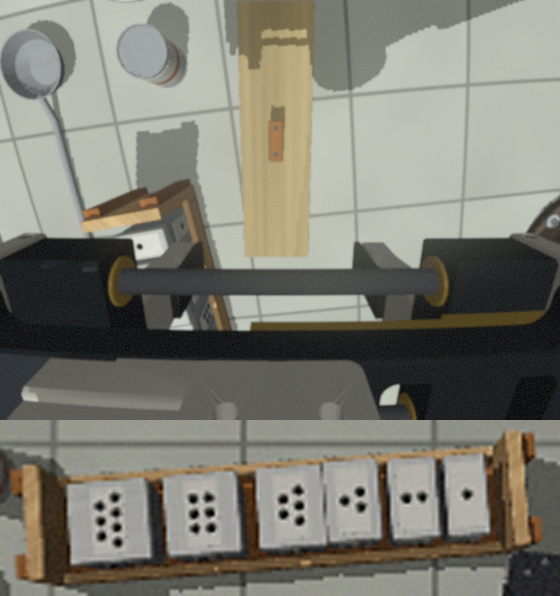

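The row now reads 1, 2, 3, 5, 6, 7 in order, all upright. The cleat is at (276,140) on the board.

Run:
```python
from h import *
s=snap('wrist')
print([(at(s,u,v,.038)*1000).round(1) for u,v in((269.5,120.5),(283,120.5),(283,161),(269.5,161),(276,140.5))])
r=go(475,-229,14,-96.1)
r=go(475,-229,180,-96.1,r)
r=go(625.8,9.3,180,-85.7,r)
```

```text
[array([ 479.7, -253.3,   38. ]), array([ 463.5, -251.6,   38. ]), array([ 468.4, -203.1,   38. ]), array([ 485.2, -204.9,   38. ]), array([ 474.4, -228.9,   38. ])]
-> (475, -229, 14, -96.1) shift [0.0596, -0.003, 0.2334] turn [0.0, -0.0, -0.0]
-> (475, -229, 180, -96.1) shift [0.0, 0.0, -0.166] turn [0.0, 0.0, 0.0]
-> (625.8, 9.3, 180, -85.7) shift [-0.253, -0.1246, -0.0] turn [0.0, 0.0, -10.4]
```

>>> jog_arm([
  [[1, 0.03, -0.003, 0.04, 0, 0, 0], [1, 0.06, -0.003, 0.09, 0, 0, 0], [1, 0.06, -0.003, 0.14, 0, 0, 0], [1, 0.06, -0.003, 0.19, 0, 0, 0], [1, 0.06, -0.003, 0.22, 0, 0, 0], [1, 0.06, -0.003, 0.233, 0, 0, 0], [1, 0.06, -0.003, 0.233, 0, 0, 0], [0, 0.06, -0.003, 0.233, 0, 0, 0], [0, 0.06, -0.003, 0.233, 0, 0, 0], [0, 0.06, -0.003, 0.233, 0, 0, 0], [0, 0.06, -0.003, 0.233, 0, 0, 0], [0, 0.06, -0.003, 0.233, 0, 0, 0], [0, 0.06, -0.003, 0.233, 0, 0, 0], [0, 0.06, -0.003, 0.233, 0, 0, 0], [0, 0.06, -0.003, 0.22, 0, 0, 0], [0, 0.06, -0.003, 0.18, 0, 0, 0], [0, 0.06, -0.003, 0.13, 0, 0, 0], [0, 0.06, -0.003, 0.08, 0, 0, 0], [0, 0.06, -0.003, 0.064, 0, 0, 0], [0, 0.06, -0.003, 0.064, 0, 0, 0]],
])

```text
clock: 28.4
tool_pos: [0.4745, -0.23, 0.1845]
orientation: [-179.9, 0.0, -96.2]
force: [-0.1, 0.0, -3.9]
opening: 0.0177
gripper_force: 30.0
```

>>> jog_arm([
  [[0, -0.03, -0.015, 0, 0, 0, -2], [0, -0.07, -0.035, 0, 0, 0, -4], [0, -0.11, -0.055, 0, 0, 0, -6], [0, -0.15, -0.075, 0, 0, 0, -8], [0, -0.19, -0.095, 0, 0, 0, -10], [0, -0.23, -0.113, 0, 0, 0, -10.4], [0, -0.253, -0.1246, 0, 0, 0, -10.4], [0, -0.253, -0.1246, 0, 0, 0, -10.4], [0, -0.253, -0.1246, 0, 0, 0, -10.4], [0, -0.253, -0.1246, 0, 0, 0, -10.4], [0, -0.253, -0.1246, 0, 0, 0, -10.4]],
])

```text
clock: 29.78
tool_pos: [0.6252, 0.0072, 0.1837]
orientation: [-180.0, 0.0, -85.8]
force: [0.1, 0.1, -3.0]
opening: 0.0179
gripper_force: 30.0
```

Run:
```python
from h import *
print(tool()[1]*1000)
r=go(625.8,9.3,126,-85.7)
s=snap('wrist','w6.png')
t,h,S,v=look('top')
wood=((S>60)&(v>100)&(h<30)).astype('uint8')
b=t['image'][170:250,170:370,::-1]; cv2.imwrite('pics/v6.png',np.vstack([s['image'][:,:,::-1][:300],cv2.resize(b,(560,224),interpolation=cv2.INTER_CUBIC)]))
```

```text
[625.23517505   7.21102441 183.72285755]
-> (625.8, 9.3, 126, -85.7) shift [-0.002, -0.0007, 0.0577] turn [-0.0, 0.0, -0.1]
```

View pics/v6.png

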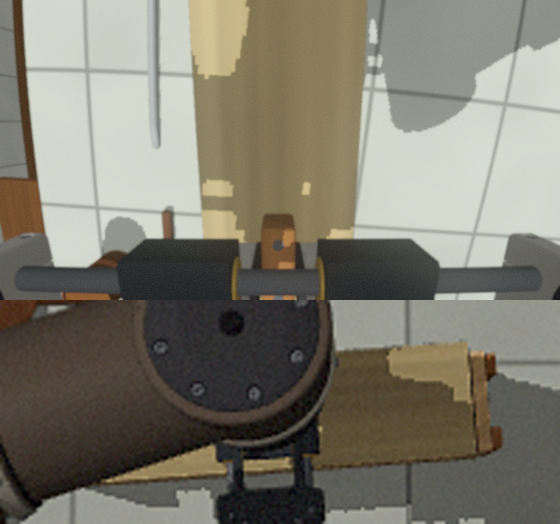

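Run:
```python
from h import *
t=snap('top'); c=np.radians(4.3); im=t['image'].astype(int)
def cr(P): d=P[:2]*1000-[625.8,9.3]; return (np.cos(c)*d[0]+np.sin(c)*d[1]).round(1),(-np.sin(c)*d[0]+np.cos(c)*d[1]).round(1)
for row in (195,205,215): print(row,[(u,im[row,u].tolist(),cr(at(t,u,row,.178))[1]) for u in range(333,344)])
for u in (300,330): print(u,[(r,int(im[r,u].mean()),cr(at(t,u,r,.178))[0]) for r in list(range(182,194))+list(range(222,234))])
R,p=tool(); s=snap('wrist'); T=lambda u,v:(R.T@(at(s,u,v,p[2]+.024)-p)*1000).round(1)
print([T(279,v) for v in (214,216,228)],[T(u,216) for u in(262,295)])
```

```text
195 [(333, [144, 127, 91], np.float64(-158.7)), (334, [140, 125, 88], np.float64(-161.0)), (335, [144, 128, 92], np.float64(-163.3)), (336, [146, 127, 92], np.float64(-165.5)), (337, [124, 107, 75], np.float64(-167.8)), (338, [61, 49, 36], np.float64(-170.1)), (339, [108, 85, 58], np.float64(-172.4)), (340, [108, 87, 58], np.float64(-174.7)), (341, [107, 88, 61], np.float64(-177.0)), (342, [113, 92, 61], np.float64(-179.3)), (343, [85, 62, 40], np.float64(-181.5))]
205 [(333, [147, 129, 90], np.float64(-156.7)), (334, [144, 126, 89], np.float64(-159.0)), (335, [141, 125, 87], np.float64(-161.3)), (336, [146, 130, 91], np.float64(-163.6)), (337, [149, 130, 90], np.float64(-165.9)), (338, [87, 72, 51], np.float64(-168.1)), (339, [96, 72, 48], np.float64(-170.4)), (340, [122, 94, 66], np.float64(-172.7)), (341, [110, 83, 58], np.float64(-175.0)), (342, [111, 87, 58], np.float64(-177.3)), (343, [109, 87, 59], np.float64(-179.6))]
215 [(333, [87, 74, 43], np.float64(-154.8)), (334, [98, 84, 61], np.float64(-157.1)), (335, [93, 79, 53], np.float64(-159.4)), (336, [92, 80, 52], np.float64(-
[... 1193 characters left out ...]
(39.4)), (188, 129, np.float64(37.1)), (189, 129, np.float64(34.8)), (190, 129, np.float64(32.5)), (191, 120, np.float64(30.2)), (192, 117, np.float64(27.9)), (193, 118, np.float64(25.6)), (222, 75, np.float64(-40.7)), (223, 71, np.float64(-42.9)), (224, 72, np.float64(-45.2)), (225, 83, np.float64(-47.5)), (226, 65, np.float64(-49.8)), (227, 61, np.float64(-52.0)), (228, 90, np.float64(-54.3)), (229, 90, np.float64(-56.6)), (230, 89, np.float64(-58.8)), (231, 88, np.float64(-61.1)), (232, 90, np.float64(-63.4)), (233, 92, np.float64(-65.6))]
[array([ 33. ,   0.2, -24. ]), array([ 32. ,   0.2, -24. ]), array([ 25.9,   0.3, -24. ])] [array([ 32. ,  -7.9, -24. ]), array([ 32. ,   7.9, -24. ])]
```

>>> jog_arm([
  [[0, -0.001, -0.0015, 0.01, 0, 0, 0], [0, -0.001, -0.0015, 0.02, 0, 0, 0], [0, -0.001, -0.0015, 0.03, 0, 0, 0], [0, -0.001, -0.0015, 0.04, 0, 0, 0], [0, -0.001, -0.0015, 0.047, 0, 0, 0], [0, -0.001, -0.0015, 0.053, 0, 0, 0], [0, -0.001, -0.0015, 0.057, 0, 0, 0], [0, -0.001, -0.0015, 0.06, 0, 0, 0], [0, -0.001, -0.0015, 0.062, 0, 0, 0], [0, -0.001, -0.0015, 0.062, 0, 0, 0], [0, -0.001, -0.0015, 0.062, 0, 0, 0]],
])

```text
clock: 31.35
tool_pos: [0.6285, 0.0091, 0.128]
orientation: [-179.7, -0.0, -85.7]
force: [-13.8, 2.4, 36.3]
opening: 0.0178
gripper_force: 30.2
```

Run:
```python
from h import *
o=ctrl.get_obs(); print(o['force'],o['moment'],o['tool_pos'])
a=snap('scene'); b=snap('top')
i=cv2.resize(a['image'][150:280,225:365,::-1],None,fx=4,fy=4,interpolation=cv2.INTER_CUBIC)
cv2.imwrite('pics/v7.png',i)
```

```text
[-13.84815014   2.44064916  36.28272744] [0.97281058 5.60005301 0.02183919] [0.62852448 0.00905851 0.12799958]
```

View pics/v7.png

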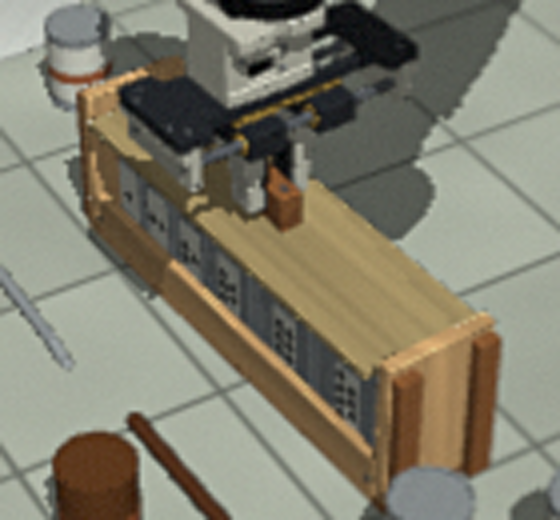

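The board is down on the tins between the end boards, and it looks flat. I'll ease off the load and release it.

>>> jog_arm([
  [[0, 0, 0, -0.003, 0, 0, 0], [0, 0, 0, -0.005, 0, 0, 0], [0, 0, 0, -0.005, 0, 0, 0], [1, 0, 0, -0.005, 0, 0, 0], [1, 0, 0, -0.005, 0, 0, 0], [1, 0, 0, -0.005, 0, 0, 0], [1, 0, 0, -0.005, 0, 0, 0], [1, 0, 0, -0.005, 0, 0, 0], [1, 0, 0, -0.03, 0, 0, 0], [1, 0, 0, -0.08, 0, 0, 0], [1, 0, 0, -0.13, 0, 0, 0], [1, -0.05, 0, -0.16, 0, 0, 0], [1, -0.1, 0, -0.16, 0, 0, 0], [1, -0.15, 0, -0.16, 0, 0, 0], [1, -0.17, 0, -0.16, 0, 0, 0], [1, -0.17, 0, -0.16, 0, 0, 0], [1, -0.17, 0, -0.16, 0, 0, 0]],
])

```text
clock: 33.58
tool_pos: [0.6145, 0.1779, 0.2815]
orientation: [180.0, -0.0, -85.8]
force: [-0.5, -0.4, -0.4]
opening: 0.0879
gripper_force: 0.0
```

```bash
cat >> h.py <<'E'
c0=np.radians(4.3)
def cr(P): d=P[:2]*1000-[625.8,9.3]; return (np.cos(c0)*d[0]+np.sin(c0)*d[1]).round(1),(-np.sin(c0)*d[0]+np.cos(c0)*d[1]).round(1)
def w(x,y): return (625.8+np.cos(c0)*x-np.sin(c0)*y,9.3+np.sin(c0)*x+np.cos(c0)*y)
E
python3 - <<'E'
from h import *
print(tool()[1]*1000)
s=snap('wrist','w8.png'); import pickle; pickle.dump(s,open('w8.pkl','wb'))
hsv=cv2.cvtColor(s['image'],cv2.COLOR_RGB2HSV).astype(int)
wood=((hsv[...,1]>50)&(hsv[...,2]>90)&(hsv[...,0]<30)).astype('uint8')
for r in comps(s,wood,.116,2000,90000): print('b',r)
E
```

```text
[614.54091332 177.8819081  281.49821638]
b (array([277., 106.]), array([621.6,  98.1]), array([ 95.3, 238. ]), 3.1)
b (array([ 48., 178.]), array([884.5, 180. ]), array([ 83.2, 136.5]), 0.0)
```

View pics/w8.png

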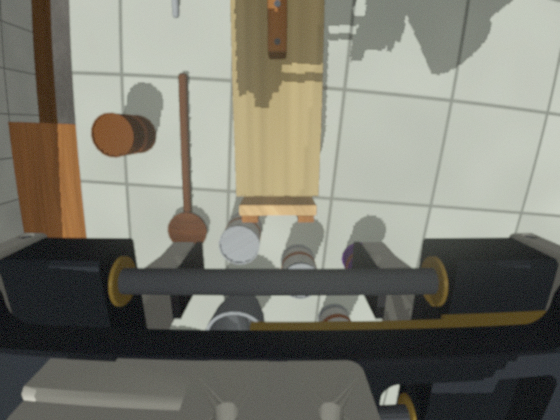

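The board's edges run at columns 236–320 and its +y end is at row 196, with the end board at rows 206–216. I'll check squareness and centring.

Run:
```python
from h import *
import pickle; s=pickle.load(open('w8.pkl','rb')); im=s['image'].astype(int)
b=im[...,0]-im[...,2]
for r in (60,100,140,185):
    m=np.where(b[r,200:350]>25)[0]+200; print(r,m.min(),m.max(),cr(at(s,m.min()-.5,r,.116)),cr(at(s,m.max()+.5,r,.116)))
print([(r,int(im[r,250:262].mean()),cr(at(s,256,r,.116))[1],cr(at(s,256,r,.128))[1]) for r in range(190,222,2)])
print('endboard x',[cr(at(s,u,212,.128))[0] for u in (239,316)])
t=snap('top'); it=t['image'].astype(int); bb=it[...,0]-it[...,2]
for row in (200,206,212): print(row,[(u,bb[row,u],int(it[row,u].mean()),cr(at(t,u,row,.116))[1]) for u in range(326,340)])
```

```text
60 232 322 (np.float64(48.7), np.float64(26.8)) (np.float64(-44.3), np.float64(26.9))
100 232 322 (np.float64(50.0), np.float64(66.0)) (np.float64(-45.5), np.float64(66.1))
140 234 320 (np.float64(49.4), np.float64(107.2)) (np.float64(-44.6), np.float64(107.3))
185 236 318 (np.float64(49.1), np.float64(156.5)) (np.float64(-44.1), np.float64(156.7))
[(190, 164, np.float64(162.3), np.float64(159.9)), (192, 163, np.float64(164.6), np.float64(162.1)), (194, 160, np.float64(166.9), np.float64(164.3)), (196, 122, np.float64(169.2), np.float64(166.5)), (198, 100, np.float64(171.5), np.float64(168.8)), (200, 100, np.float64(173.9), np.float64(171.0)), (202, 100, np.float64(176.2), np.float64(173.3)), (204, 118, np.float64(178.5), np.float64(175.5)), (206, 169, np.float64(180.9), np.float64(177.8)), (208, 178, np.float64(183.3), np.float64(180.1)), (210, 179, np.float64(185.6), np.float64(182.4)), (212, 181, np.float64(188.0), np.float64(184.7)), (214, 175, np.float64(190.4), np.float64(187.0)), (216, 134, np.float64(192.8), np.float64(189.3)), (218, 123, np.float64(195.2), np.float64(191.6))
[... 1333 characters left out ...]
(-175.4)), (339, np.int64(68), 112, np.float64(-177.9))]
212 [(326, np.int64(54), 111, np.float64(-145.3)), (327, np.int64(54), 113, np.float64(-147.7)), (328, np.int64(55), 110, np.float64(-150.1)), (329, np.int64(55), 110, np.float64(-152.5)), (330, np.int64(52), 113, np.float64(-154.9)), (331, np.int64(53), 112, np.float64(-157.3)), (332, np.int64(52), 113, np.float64(-159.7)), (333, np.int64(54), 110, np.float64(-162.2)), (334, np.int64(52), 116, np.float64(-164.6)), (335, np.int64(48), 92, np.float64(-167.0)), (336, np.int64(22), 45, np.float64(-169.4)), (337, np.int64(32), 36, np.float64(-171.8)), (338, np.int64(23), 33, np.float64(-174.2)), (339, np.int64(44), 72, np.float64(-176.6))]
```

The board is square and centred to about a millimetre. Now for the cans.

Run:
```python
from h import *
import pickle; s=pickle.load(open('w8.pkl','rb'))
print((at(s,239.5,243,.072)*1000).round(1))
t,h,S,v=look('top','t9.png')
can=cv2.morphologyEx(((v>85)&(v<140)&(S<14)).astype('uint8'),cv2.MORPH_OPEN,np.ones((3,3)))
for r in comps(t,can,.072,100,900): print('can',r)
pur=((h>125)&(h<160)&(S>100)&(v>50)).astype('uint8')
for r in comps(t,pur,.072,100,900): print('purple',r)
for n,u,vv,z in (('mortar',113,198,.085),('pestle',98,211,.14)): print(n,(at(t,u,vv,z)*1000).round())
r=go(662,256,140,-85.7); r=go(*w(1.5,132),250,-85.7,(r[0],r[1]))
```

```text
[660.7 256.3  72. ]
can (array([410., 161.]), array([ 758.5, -355.4]), array([66.6, 62.4]), 88.6)
can (array([497., 219.]), array([ 613.2, -571.6]), array([30.1, 83.7]), 80.4)
can (array([406., 221.]), array([ 607.1, -338.9]), array([55.6, 53.1]), 88.6)
can (array([147., 235.]), array([571.9, 310. ]), array([39. , 51.5]), 71.0)
can (array([107., 263.]), array([499.3, 410.1]), array([52.8, 48.6]), 1.5)
purple (array([152., 274.]), array([473.7, 295.3]), array([49.6, 53.2]), 0.3)
mortar [663. 394.  85.]
pestle [625. 409. 140.]
-> (662, 256, 140, -85.7) shift [-0.0749, -0.0529, 0.1417] turn [-0.0, -0.0, -0.2]
-> (np.float64(617.3985857592124), np.float64(141.04090571555477), 250, -85.7) shift [0.1113, 0.0531, -0.11] turn [0.0, 0.0, 0.0]
```

>>> jog_arm([
  [[1, -0.04, -0.026, 0, 0, 0, 0], [1, -0.075, -0.052, 0.03, 0, 0, 0], [1, -0.075, -0.052, 0.08, 0, 0, 0], [1, -0.075, -0.052, 0.13, 0, 0, 0], [1, -0.075, -0.052, 0.18, 0, 0, 0], [1, -0.075, -0.052, 0.22, 0, 0, 0], [1, -0.075, -0.052, 0.24, 0, 0, 0], [1, -0.075, -0.052, 0.245, 0, 0, 0], [1, -0.075, -0.052, 0.245, 0, 0, 0], [0, -0.075, -0.052, 0.245, 0, 0, 0], [0, -0.075, -0.052, 0.245, 0, 0, 0], [0, -0.075, -0.052, 0.245, 0, 0, 0], [0, -0.075, -0.052, 0.245, 0, 0, 0], [0, -0.075, -0.052, 0.245, 0, 0, 0], [0, -0.075, -0.052, 0.22, 0, 0, 0], [0, -0.075, -0.052, 0.17, 0, 0, 0], [0, -0.075, -0.052, 0.12, 0, 0, 0], [0, -0.075, -0.052, 0.07, 0, 0, 0], [0, -0.075, -0.052, 0.035, 0, 0, 0], [0, -0.075, -0.052, 0.035, 0, 0, 0]],
])

```text
clock: 36.22
tool_pos: [0.6619, 0.2578, 0.25]
orientation: [-179.7, 0.1, -85.8]
force: [-0.6, 0.5, -2.0]
opening: 0.0555
gripper_force: 30.0
```

>>> jog_arm([
  [[0, 0.03, 0.015, 0, 0, 0, 0], [0, 0.07, 0.035, 0, 0, 0, 0], [0, 0.105, 0.05, 0, 0, 0, 0], [0, 0.111, 0.053, 0, 0, 0, 0], [0, 0.111, 0.053, 0, 0, 0, 0], [0, 0.111, 0.053, 0, 0, 0, 0], [0, 0.111, 0.053, 0, 0, 0, 0]],
])

```text
clock: 37.1
tool_pos: [0.6163, 0.1434, 0.2459]
orientation: [180.0, -0.0, -85.7]
force: [-1.1, 0.3, -2.4]
opening: 0.0552
gripper_force: 30.0
```

Run:
```python
from h import *
go(*w(1.5,132),153,-85.7)
```

```text
-> (np.float64(617.3985857592124), np.float64(141.04090571555477), 153, -85.7) shift [0.0025, -0.001, 0.0929] turn [0.0, -0.0, -0.0]
```

>>> jog_arm([
  [[0, 0.002, -0.001, 0.03, 0, 0, 0], [0, 0.002, -0.001, 0.055, 0, 0, 0], [0, 0.002, -0.001, 0.073, 0, 0, 0], [0, 0.002, -0.001, 0.082, 0, 0, 0], [0, 0.002, -0.001, 0.087, 0, 0, 0], [0, 0.002, -0.001, 0.09, 0, 0, 0], [0, 0.002, -0.001, 0.092, 0, 0, 0], [0, 0.002, -0.001, 0.092, 0, 0, 0]],
])

```text
clock: 38.1
tool_pos: [0.6174, 0.1407, 0.1549]
orientation: [-180.0, 0.0, -85.8]
force: [0.3, 0.2, -2.1]
opening: 0.0558
gripper_force: 30.0
```

>>> jog_arm([
  [[0, 0, 0, 0.001, 0, 0, 0], [0, 0, 0, 0.002, 0, 0, 0], [0, 0, 0, 0.003, 0, 0, 0], [0, 0, 0, 0.003, 0, 0, 0]],
])

```text
clock: 38.6
tool_pos: [0.6175, 0.1407, 0.153]
orientation: [-179.9, 0.0, -85.8]
force: [-3.7, 0.6, 7.3]
opening: 0.0557
gripper_force: 30.0
```

>>> jog_arm([
  [[0.85, 0, 0, 0, 0, 0, 0], [0.85, 0, 0, 0, 0, 0, 0], [0.85, 0, 0, 0, 0, 0, 0], [0.85, 0, 0, -0.02, 0, 0, 0], [0.85, 0, 0, -0.06, 0, 0, 0], [0.95, 0, 0, -0.1, 0, 0, 0], [0.95, 0.05, 0, -0.1, 0, 0, 0], [0.95, 0.1, 0, -0.1, 0, 0, 0], [0.95, 0.1, 0, -0.1, 0, 0, 0], [0.95, 0.1, 0, -0.1, 0, 0, 0]],
])

```text
clock: 39.85
tool_pos: [0.6247, 0.0408, 0.2515]
orientation: [180.0, 0.0, -85.8]
force: [-0.2, -0.5, -0.4]
opening: 0.0831
gripper_force: 0.0
```

```bash
cat >> h.py <<'E'
def cans():
    t,h,S,v=look('top')
    can=cv2.morphologyEx(((v>85)&(v<140)&(S<14)).astype('uint8'),cv2.MORPH_OPEN,np.ones((3,3)))
    for z in (.072,.188):
        for r in comps(t,can,z,100,900): print('can@',z,r[0],r[1],r[2])
    return t
E
python3 - <<'E'
from h import *
cans()
r=go(571,306,130,-115); r=go(571,306,37,-115,r); r=go(571,306,250,-115,r); r=go(*w(1.5,63),250,-85.7,r)
E
```

```text
can@ 0.072 [410. 161.] [ 756.2 -354.2] [67.  70.1]
can@ 0.072 [348. 161.] [ 758.3 -196.3] [  8.1 206. ]
can@ 0.072 [406. 221.] [ 606.8 -340.3] [58.8 48.6]
can@ 0.188 [410. 161.] [ 733.2 -323. ] [60.4 63.2]
can@ 0.188 [348. 161.] [ 735.1 -180.6] [  7.3 185.7]
can@ 0.188 [406. 221.] [ 598.6 -310.4] [53.  43.8]
-> (571, 306, 130, -115) shift [-0.2679, 0.0341, 0.1214] turn [0.0, 0.0, 29.2]
-> (571, 306, 37, -115) shift [0.0, -0.0, 0.093] turn [0.0, 0.0, 0.0]
-> (571, 306, 250, -115) shift [-0.0, 0.0, -0.213] turn [0.0, 0.0, 0.0]
-> (np.float64(622.572117910229), np.float64(72.23513150232179), 250, -85.7) shift [0.1901, -0.1455, -0.0] turn [0.0, 0.0, -29.3]
```

```bash
cat >> h.py <<'E'
def scenediff():
    a=cv2.imread('pics/scene0.png')[:,:,::-1].astype(int); s=snap('scene'); 
    d=np.abs(s['image'].astype(int)-a).max(2)
    for n,X in (('can2',(.571,.306)),('can3',(.499,.410)),('can4',(.606,-.339))):
        p=pix(s,[*X,.072]); u,v=p.round().astype(int); print(n,p.round(),'changed px',int((d[v-15:v+30,u-18:u+18]>40).sum()))
E
python3 -c "
from h import *
scenediff()"
```

```text
can2 [374. 271.] changed px 0
can3 [423. 287.] changed px 0
can4 [245. 155.] changed px 294
```

>>> jog_arm([
  [[0.95, -0.05, 0.006, 0, 0, 0, 6], [0.95, -0.1, 0.013, 0, 0, 0, 12], [0.95, -0.16, 0.02, 0, 0, 0, 18], [0.95, -0.22, 0.028, 0, 0, 0, 24], [0.95, -0.268, 0.034, 0, 0, 0, 29.2], [0.95, -0.268, 0.034, 0.05, 0, 0, 29.2], [0.95, -0.268, 0.034, 0.1, 0, 0, 29.2], [0.95, -0.268, 0.034, 0.15, 0, 0, 29.2], [0.95, -0.268, 0.034, 0.19, 0, 0, 29.2], [0.95, -0.268, 0.034, 0.21, 0, 0, 29.2], [0.95, -0.268, 0.034, 0.214, 0, 0, 29.2], [0.95, -0.268, 0.034, 0.214, 0, 0, 29.2], [0, -0.268, 0.034, 0.214, 0, 0, 29.2], [0, -0.268, 0.034, 0.214, 0, 0, 29.2], [0, -0.268, 0.034, 0.214, 0, 0, 29.2], [0, -0.268, 0.034, 0.214, 0, 0, 29.2], [0, -0.268, 0.034, 0.214, 0, 0, 29.2]],
])

```text
clock: 42.08
tool_pos: [0.5713, 0.3059, 0.0382]
orientation: [-180.0, 0.0, -115.0]
force: [-1.5, -0.5, 5.8]
opening: 0.0556
gripper_force: 30.0
```

>>> jog_arm([
  [[0, 0, 0, -0.02, 0, 0, 0], [0, 0, 0, -0.06, 0, 0, 0], [0, 0, 0, -0.11, 0, 0, 0], [0, 0, 0, -0.16, 0, 0, 0], [0, 0, 0, -0.2, 0, 0, 0], [0, 0, 0, -0.223, 0, 0, 0], [0, 0.03, -0.02, -0.223, 0, 0, -6], [0, 0.07, -0.05, -0.223, 0, 0, -12], [0, 0.11, -0.085, -0.223, 0, 0, -18], [0, 0.15, -0.115, -0.223, 0, 0, -24], [0, 0.185, -0.14, -0.223, 0, 0, -29.3], [0, 0.19, -0.1455, -0.223, 0, 0, -29.3], [0, 0.19, -0.1455, -0.223, 0, 0, -29.3], [0, 0.19, -0.1455, -0.223, 0, 0, -29.3], [0, 0.19, -0.1455, -0.223, 0, 0, -29.3]],
])

```text
clock: 43.95
tool_pos: [0.6225, 0.0731, 0.2604]
orientation: [180.0, 0.0, -85.6]
force: [0.6, 0.1, -1.6]
opening: 0.0555
gripper_force: 30.0
```

Run:
```python
from h import *
go(*w(1.5,63),153,-85.7)
```

```text
-> (np.float64(622.572117910229), np.float64(72.23513150232179), 153, -85.7) shift [0.0009, -0.0, 0.1074] turn [0.0, 0.0, 0.1]
```

>>> jog_arm([
  [[0, 0.001, 0, 0.03, 0, 0, 0], [0, 0.001, 0, 0.06, 0, 0, 0], [0, 0.001, 0, 0.085, 0, 0, 0], [0, 0.001, 0, 0.097, 0, 0, 0], [0, 0.001, 0, 0.102, 0, 0, 0], [0, 0.001, 0, 0.104, 0, 0, 0], [0, 0.001, 0, 0.106, 0, 0, 0], [0, 0.001, 0, 0.1075, 0, 0, 0], [0, 0.001, 0, 0.1075, 0, 0, 0]],
])

```text
clock: 45.08
tool_pos: [0.6231, 0.0712, 0.1542]
orientation: [-179.9, 0.0, -85.7]
force: [-2.3, 0.8, 4.3]
opening: 0.0555
gripper_force: 30.0
```

Contact. I'll release, and then can 3 at (499,410).

>>> jog_arm([
  [[0.85, 0, 0, 0, 0, 0, 0], [0.85, 0, 0, 0, 0, 0, 0], [0.85, 0, 0, 0, 0, 0, 0], [0.85, 0, 0, -0.02, 0, 0, 0], [0.85, 0, 0, -0.06, 0, 0, 0], [0.95, 0, 0, -0.1, 0, 0, 0], [0.95, 0.04, 0, -0.1, 0, 0, 0], [0.95, 0.04, 0, -0.1, 0, 0, 0], [0.95, 0.04, 0, -0.1, 0, 0, 0]],
])

```text
clock: 46.2
tool_pos: [0.6256, 0.0311, 0.2527]
orientation: [180.0, 0.0, -85.7]
force: [-0.1, 0.1, -0.7]
opening: 0.083
gripper_force: 0.0
```

Run:
```python
from h import *
scenediff(); cans()
r=go(499.5,410,255,-85.7); r=go(499.5,410,37,-85.7,r); r=go(499.5,410,260,-85.7,r); r=go(*w(1.5,-63),260,-85.7,r)
```

```text
can2 [374. 271.] changed px 298
can3 [423. 287.] changed px 0
can4 [245. 155.] changed px 372
can@ 0.072 [410. 161.] [ 759.3 -356.1] [69.7 71.2]
can@ 0.072 [406. 220.] [ 608.5 -341.4] [55.7 45.4]
can@ 0.188 [410. 161.] [ 736.  -324.6] [62.8 64.2]
can@ 0.188 [406. 220.] [ 600.1 -311.5] [50.2 41. ]
-> (499.5, 410, 255, -85.7) shift [-0.3869, 0.0972, -0.0023] turn [0.0, -0.0, 0.0]
-> (499.5, 410, 37, -85.7) shift [0.0, -0.0, 0.218] turn [0.0, 0.0, 0.0]
-> (499.5, 410, 260, -85.7) shift [0.0, 0.0, -0.223] turn [0.0, 0.0, 0.0]
-> (np.float64(632.0194374903463), np.float64(-53.4101953218428), 260, -85.7) shift [0.472, -0.0974, -0.0] turn [0.0, 0.0, 0.0]
```

>>> jog_arm([
  [[0.95, -0.05, 0.012, 0, 0, 0, 0], [0.95, -0.1, 0.025, 0, 0, 0, 0], [0.95, -0.16, 0.04, 0, 0, 0, 0], [0.95, -0.22, 0.055, 0, 0, 0, 0], [0.95, -0.28, 0.07, 0, 0, 0, 0], [0.95, -0.34, 0.085, 0, 0, 0, 0], [0.95, -0.387, 0.097, 0, 0, 0, 0], [0.95, -0.387, 0.097, 0.04, 0, 0, 0], [0.95, -0.387, 0.097, 0.09, 0, 0, 0], [0.95, -0.387, 0.097, 0.14, 0, 0, 0], [0.95, -0.387, 0.097, 0.18, 0, 0, 0], [0.95, -0.387, 0.097, 0.21, 0, 0, 0], [0.95, -0.387, 0.097, 0.216, 0, 0, 0], [0.95, -0.387, 0.097, 0.216, 0, 0, 0], [0, -0.387, 0.097, 0.216, 0, 0, 0], [0, -0.387, 0.097, 0.216, 0, 0, 0], [0, -0.387, 0.097, 0.216, 0, 0, 0], [0, -0.387, 0.097, 0.216, 0, 0, 0], [0, -0.387, 0.097, 0.216, 0, 0, 0]],
])

```text
clock: 48.68
tool_pos: [0.5001, 0.41, 0.0377]
orientation: [-180.0, 0.0, -85.7]
force: [-1.6, -1.0, 5.4]
opening: 0.0554
gripper_force: 30.0
```

>>> jog_arm([
  [[0, 0, 0, -0.02, 0, 0, 0], [0, 0, 0, -0.06, 0, 0, 0], [0, 0, 0, -0.11, 0, 0, 0], [0, 0, 0, -0.16, 0, 0, 0], [0, 0, 0, -0.21, 0, 0, 0], [0, 0.03, -0.006, -0.223, 0, 0, 0], [0, 0.08, -0.016, -0.223, 0, 0, 0], [0, 0.13, -0.027, -0.223, 0, 0, 0], [0, 0.18, -0.037, -0.223, 0, 0, 0], [0, 0.23, -0.047, -0.223, 0, 0, 0], [0, 0.28, -0.058, -0.223, 0, 0, 0], [0, 0.33, -0.068, -0.223, 0, 0, 0], [0, 0.38, -0.078, -0.223, 0, 0, 0], [0, 0.43, -0.089, -0.223, 0, 0, 0], [0, 0.465, -0.096, -0.223, 0, 0, 0], [0, 0.472, -0.0974, -0.223, 0, 0, 0], [0, 0.472, -0.0974, -0.223, 0, 0, 0], [0, 0.472, -0.0974, -0.223, 0, 0, 0], [0, 0.472, -0.0974, -0.223, 0, 0, 0]],
])

```text
clock: 51.05
tool_pos: [0.6324, -0.0524, 0.2602]
orientation: [-180.0, 0.0, -85.6]
force: [0.1, 0.6, -2.2]
opening: 0.0555
gripper_force: 30.0
```

Run:
```python
from h import *
go(*w(1.5,-63),153,-85.7)
```

```text
-> (np.float64(632.0194374903463), np.float64(-53.4101953218428), 153, -85.7) shift [0.0009, 0.0005, 0.1072] turn [-0.0, 0.0, 0.1]
```

>>> jog_arm([
  [[0, 0.001, 0, 0.03, 0, 0, 0], [0, 0.001, 0, 0.06, 0, 0, 0], [0, 0.001, 0, 0.085, 0, 0, 0], [0, 0.001, 0, 0.097, 0, 0, 0], [0, 0.001, 0, 0.102, 0, 0, 0], [0, 0.001, 0, 0.104, 0, 0, 0], [0, 0.001, 0, 0.106, 0, 0, 0], [0, 0.001, 0, 0.1075, 0, 0, 0], [0, 0.001, 0, 0.1075, 0, 0, 0]],
])

```text
clock: 52.18
tool_pos: [0.633, -0.0545, 0.1538]
orientation: [-179.9, -0.0, -85.7]
force: [-1.3, 0.7, 4.5]
opening: 0.0559
gripper_force: 30.0
```

>>> jog_arm([
  [[0.85, 0, 0, 0, 0, 0, 0], [0.85, 0, 0, 0, 0, 0, 0], [0.85, 0, 0, 0, 0, 0, 0], [0.85, 0, 0, -0.02, 0, 0, 0], [0.85, 0, 0, -0.06, 0, 0, 0], [0.95, 0, 0, -0.1, 0, 0, 0], [0.95, 0.04, 0, -0.1, 0, 0, 0], [0.95, 0.09, 0, -0.1, 0, 0, 0], [0.95, 0.14, 0.02, -0.1, 0, 0, 0], [0.95, 0.19, 0.02, -0.1, 0, 0, 0], [0.95, 0.19, 0.02, -0.1, 0, 0, 0], [0.95, 0.19, 0.02, -0.1, 0, 0, 0]],
])

```text
clock: 53.68
tool_pos: [0.6267, -0.2457, 0.2522]
orientation: [180.0, 0.0, -85.7]
force: [-0.1, 0.6, -0.1]
opening: 0.0831
gripper_force: 0.0
```

Run:
```python
from h import *
s,h,S,v=look('wrist','w10.png'); cans()
m=cv2.morphologyEx(((v>120)&(v<190)&(S<14)).astype('uint8'),cv2.MORPH_OPEN,np.ones((5,5)))
for r in comps(s,m,.072,800,9000): print(r)
print(tool()[1])
```

```text
can@ 0.072 [208. 209.] [637.7 153.4] [38.  30.2]
can@ 0.072 [232. 208.] [641.3  95.4] [35.2 35.3]
can@ 0.188 [208. 209.] [626.4 134.6] [34.3 27.3]
can@ 0.188 [232. 208.] [629.7  82.3] [31.7 31.8]
(array([302.,  19.]), array([ 606.9, -428.4]), array([114.4,  47.1]), 4.9)
(array([175.,  82.]), array([ 746.8, -360.1]), array([61.3, 63.7]), 72.5)
(array([294., 114.]), array([ 616. , -335.3]), array([37.9, 57.4]), 26.7)
(array([174., 179.]), array([ 749.5, -247.3]), array([ 10.8, 146.1]), 1.9)
[ 0.62703797 -0.24469609  0.25253351]
```

View pics/w10.png

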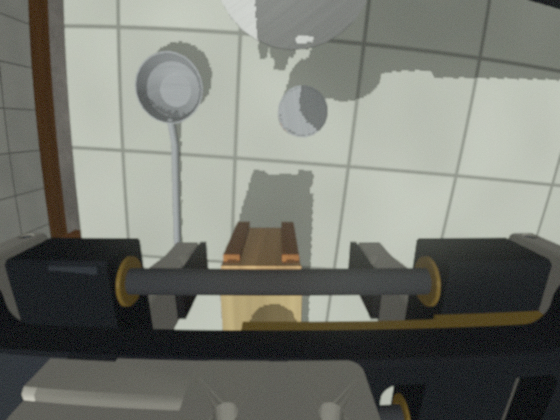

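Can 4's lid is at (303,110). The ladle bowl (169,87) and pot lid (290,15) are clear of the fingers.

Run:
```python
from h import *
s=snap('wrist'); P=at(s,303,110,.072)*1000; print(P.round(1))
x,y=P[:2].round(1)
r=go(x,y,252,-85.7); r=go(x,y,37,-85.7,r); r=go(x,y,260,-85.7,r); r=go(*w(1.5,-132),260,-85.7,r)
```

```text
[ 606.6 -340.2   72. ]
-> (np.float64(606.6), np.float64(-340.2), 252, -85.7) shift [0.0938, 0.0278, 0.0006] turn [-0.0, 0.0, 0.1]
-> (np.float64(606.6), np.float64(-340.2), 37, -85.7) shift [0.0, -0.0, 0.215] turn [0.0, 0.0, 0.0]
-> (np.float64(606.6), np.float64(-340.2), 260, -85.7) shift [0.0, 0.0, -0.223] turn [0.0, 0.0, 0.0]
-> (np.float64(637.1929696413629), np.float64(-122.2159695350758), 260, -85.7) shift [-0.2151, -0.0469, -0.0] turn [0.0, 0.0, 0.0]
```

>>> jog_arm([
  [[0.95, 0.04, 0.012, 0, 0, 0, 0], [0.95, 0.08, 0.025, 0, 0, 0, 0], [0.95, 0.094, 0.028, 0.03, 0, 0, 0], [0.95, 0.094, 0.028, 0.08, 0, 0, 0], [0.95, 0.094, 0.028, 0.13, 0, 0, 0], [0.95, 0.094, 0.028, 0.17, 0, 0, 0], [0.95, 0.094, 0.028, 0.2, 0, 0, 0], [0.95, 0.094, 0.028, 0.215, 0, 0, 0], [0.95, 0.094, 0.028, 0.215, 0, 0, 0], [0.95, 0.094, 0.028, 0.215, 0, 0, 0], [0, 0.094, 0.028, 0.215, 0, 0, 0], [0, 0.094, 0.028, 0.215, 0, 0, 0], [0, 0.094, 0.028, 0.215, 0, 0, 0], [0, 0.094, 0.028, 0.215, 0, 0, 0], [0, 0.094, 0.028, 0.215, 0, 0, 0]],
])

```text
clock: 55.7
tool_pos: [0.6062, -0.3414, 0.0379]
orientation: [-180.0, -0.0, -85.7]
force: [0.2, 1.1, 4.3]
opening: 0.0555
gripper_force: 30.0
```

>>> jog_arm([
  [[0, 0, 0, -0.02, 0, 0, 0], [0, 0, 0, -0.06, 0, 0, 0], [0, 0, 0, -0.11, 0, 0, 0], [0, 0, 0, -0.16, 0, 0, 0], [0, 0, 0, -0.21, 0, 0, 0], [0, -0.03, -0.006, -0.223, 0, 0, 0], [0, -0.08, -0.017, -0.223, 0, 0, 0], [0, -0.13, -0.028, -0.223, 0, 0, 0], [0, -0.18, -0.039, -0.223, 0, 0, 0], [0, -0.21, -0.046, -0.223, 0, 0, 0], [0, -0.215, -0.047, -0.223, 0, 0, 0], [0, -0.215, -0.047, -0.223, 0, 0, 0], [0, -0.215, -0.047, -0.223, 0, 0, 0], [0, -0.215, -0.047, -0.223, 0, 0, 0]],
])

```text
clock: 57.45
tool_pos: [0.6366, -0.1244, 0.2605]
orientation: [180.0, -0.0, -85.8]
force: [0.7, -0.3, -2.3]
opening: 0.0561
gripper_force: 30.0
```

Run:
```python
from h import *
go(*w(1.5,-132),153,-85.7)
```

```text
-> (np.float64(637.1929696413629), np.float64(-122.2159695350758), 153, -85.7) shift [-0.0022, -0.0008, 0.1075] turn [0.0, -0.0, -0.1]
```

>>> jog_arm([
  [[0, -0.001, -0.001, 0.03, 0, 0, 0], [0, -0.001, -0.001, 0.06, 0, 0, 0], [0, -0.001, -0.001, 0.085, 0, 0, 0], [0, -0.001, -0.001, 0.097, 0, 0, 0], [0, -0.001, -0.001, 0.102, 0, 0, 0], [0, -0.001, -0.001, 0.104, 0, 0, 0], [0, -0.001, -0.001, 0.106, 0, 0, 0], [0, -0.001, -0.001, 0.1075, 0, 0, 0], [0, -0.001, -0.001, 0.1075, 0, 0, 0]],
])

```text
clock: 58.58
tool_pos: [0.6381, -0.1223, 0.1539]
orientation: [-179.9, -0.0, -85.7]
force: [-1.2, 0.4, 1.9]
opening: 0.056
gripper_force: 30.0
```

>>> jog_arm([
  [[0.85, 0, 0, 0, 0, 0, 0], [0.85, 0, 0, 0, 0, 0, 0], [0.85, 0, 0, 0, 0, 0, 0], [0.85, 0, 0, -0.02, 0, 0, 0], [0.85, 0, 0, -0.06, 0, 0, 0], [0.95, 0, 0, -0.11, 0, 0, 0], [0.95, 0.05, 0.03, -0.11, 0, 0, 0], [0.95, 0.1, 0.06, -0.11, 0, 0, 0], [0.95, 0.15, 0.09, -0.11, 0, 0, 0], [0.95, 0.2, 0.12, -0.11, 0, 0, 0], [0.95, 0.25, 0.15, -0.11, 0, 0, 0], [0.95, 0.3, 0.17, -0.11, 0, 0, 0], [0.95, 0.3, 0.17, -0.11, 0, 0, 0], [0.95, 0.3, 0.17, -0.11, 0, 0, 0]],
])

```text
clock: 60.32
tool_pos: [0.4905, -0.4344, 0.2627]
orientation: [180.0, 0.0, -85.8]
force: [0.4, 0.2, -0.3]
opening: 0.0833
gripper_force: 0.0
```

Run:
```python
from h import *
a=snap('top'); b=snap('scene')
A=cv2.resize(a['image'][170:250,170:360,::-1],(560,236),interpolation=cv2.INTER_CUBIC)
B=cv2.resize(b['image'][120:300,200:400,::-1],(400,360),interpolation=cv2.INTER_CUBIC)
o=np.zeros((596,560,3),'uint8'); o[:236]=A; o[236:,:400]=B; cv2.imwrite('pics/fin.png',o)
```

```text
(no output)
```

View pics/fin.png

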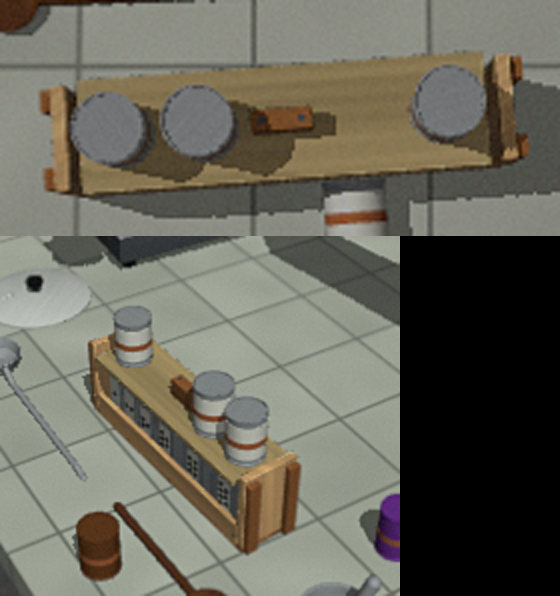

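Can 3 is no longer on the board. It is lying on the ledge on the crate's robot side. I'll take a closer look.

Run:
```python
from h import *
a=snap('top','t11.png'); 
cv2.imwrite('pics/t11c.png',cv2.resize(a['image'][180:310,210:370,::-1],(800,650),interpolation=cv2.INTER_CUBIC)[:600])
```

```text
(no output)
```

View pics/t11c.png

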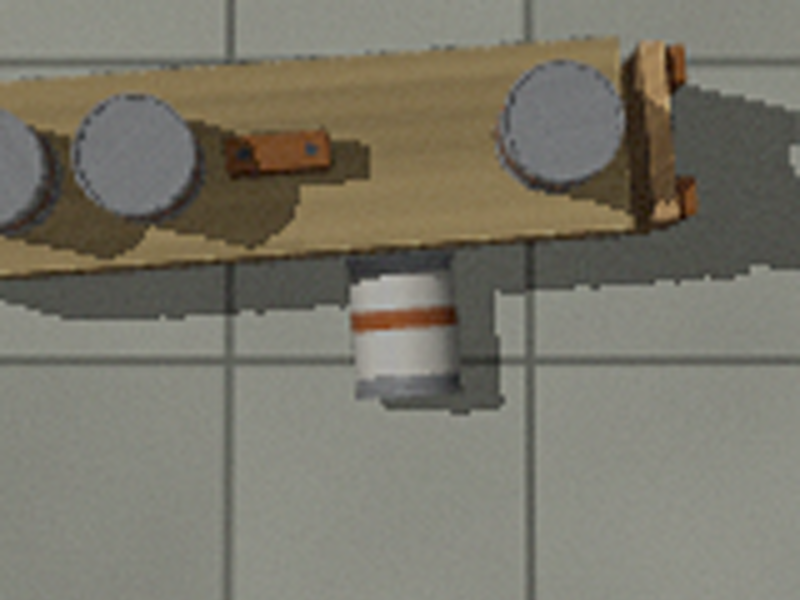

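Can 3 lies on its side, axis along crate x, at crop (405,325), which is full-picture (291,245). It was evidently knocked off the board. To know which end is its top, I'll compare the stripe position with an upright can.

Run:
```python
from h import *
s=snap('scene'); cam=-np.array(s['R']).T@s['t']
X=np.r_[w(1.5,63)]/1000; d=(cam[:2]-X); d/=np.linalg.norm(d)
print('upright, z from bottom:')
for z in range(0,73,4):
    u,v=pix(s,[*(X+.028*d),.116+z/1000]).round().astype(int); print(z,s['image'][v,u].tolist(),end=' ')
t=snap('top'); im=t['image']
print('\nlying, top rows at col 291:')
for r in range(228,264): print(r,im[r,291].tolist(),(at(t,291,r,.056)*1000).round()[:2],cr(at(t,291,r,.056))[0],end='\n')
print([ (u,im[253,u].tolist()) for u in range(276,308)][::2], [cr(at(t,u,250,.03))[1] for u in (281,301)])
```

```text
upright, z from bottom:
0 [126, 132, 134] 4 [101, 107, 108] 8 [132, 135, 131] 12 [165, 166, 156] 16 [162, 166, 156] 20 [163, 167, 156] 24 [162, 152, 138] 28 [127, 77, 54] 32 [120, 61, 31] 36 [135, 96, 75] 40 [173, 176, 166] 44 [169, 170, 160] 48 [168, 169, 158] 52 [170, 172, 161] 56 [172, 174, 163] 60 [131, 134, 131] 64 [101, 105, 107] 68 [100, 105, 106] 72 [122, 127, 128] 
lying, top rows at col 291:
228 [149, 131, 94] [589. -53.] -40.9
229 [70, 55, 34] [587. -53.] -43.5
230 [59, 56, 54] [584. -53.] -46.0
231 [64, 63, 62] [582. -53.] -48.5
232 [65, 67, 68] [579. -53.] -51.1
233 [63, 63, 65] [577. -53.] -53.6
234 [77, 74, 72] [574. -53.] -56.1
235 [160, 161, 154] [572. -53.] -58.6
236 [162, 160, 152] [569. -53.] -61.1
237 [164, 159, 153] [567. -53.] -63.7
238 [162, 162, 154] [564. -53.] -66.2
239 [162, 160, 152] [562. -53.] -68.7
240 [159, 159, 155] [559. -53.] -71.2
241 [158, 149, 139] [557. -53.] -73.7
242 [133, 88, 64] [554. -53.] -76.3
243 [131, 76, 46] [551. -53.] -78.8
244 [126, 73, 39] [549. -53.] -81.3
245 [144, 116, 99] [546. -53.] -83.8
246 [165, 162, 154] [544. -53.] -86.3
[... 360 characters left out ...]
, 117] [519. -53.] -111.4
257 [98, 102, 105] [516. -53.] -113.9
258 [118, 119, 122] [514. -53.] -116.4
259 [90, 91, 88] [511. -53.] -118.9
260 [83, 82, 79] [509. -53.] -121.4
261 [77, 78, 72] [506. -53.] -123.9
262 [139, 140, 131] [504. -53.] -126.4
263 [141, 144, 133] [501. -53.] -128.9
[(276, [131, 130, 122]), (278, [132, 132, 124]), (280, [131, 132, 122]), (282, [154, 151, 145]), (284, [172, 168, 161]), (286, [171, 169, 165]), (288, [171, 170, 169]), (290, [168, 168, 162]), (292, [162, 161, 153]), (294, [153, 151, 142]), (296, [143, 140, 134]), (298, [120, 118, 113]), (300, [89, 87, 82]), (302, [76, 75, 69]), (304, [77, 75, 71]), (306, [74, 76, 66])] [np.float64(-29.6), np.float64(-81.0)]
```

The stripe sits nearer the crate-side end, so the can's top points towards the robot. Plan: grip it near its top, turn it, tilt it up sideways on free ledge, release, and regrasp it from above.

Run:
```python
from h import *
r=go(*w(-100,-54),150,-175.7); r=go(*w(-100,-54),10,-175.7,r); r=go(*w(-100,-54),160,-175.7,r); r=go(460,-390,160,-90,r)
```

```text
-> (np.float64(530.1303378961101), np.float64(-52.04586989298902), 150, -175.7) shift [-0.3772, -0.0678, 0.1133] turn [-0.0, 0.0, 90.1]
-> (np.float64(530.1303378961101), np.float64(-52.04586989298902), 10, -175.7) shift [0.0, -0.0, 0.14] turn [0.0, 0.0, 0.0]
-> (np.float64(530.1303378961101), np.float64(-52.04586989298902), 160, -175.7) shift [0.0, 0.0, -0.15] turn [0.0, 0.0, 0.0]
-> (460, -390, 160, -90) shift [0.0953, -0.3317, -0.0] turn [0.0, 0.0, -85.7]
```

>>> jog_arm([
  [[1, -0.03, -0.006, 0, 0, 0, 9], [1, -0.07, -0.012, 0, 0, 0, 18], [1, -0.11, -0.02, 0, 0, 0, 27], [1, -0.15, -0.027, 0, 0, 0, 36], [1, -0.19, -0.034, 0, 0, 0, 45], [1, -0.23, -0.041, 0, 0, 0, 54], [1, -0.27, -0.048, 0, 0, 0, 63], [1, -0.31, -0.055, 0, 0, 0, 72], [1, -0.35, -0.062, 0, 0, 0, 81], [1, -0.377, -0.068, 0, 0, 0, 90.1], [1, -0.377, -0.068, 0.05, 0, 0, 90.1], [1, -0.377, -0.068, 0.1, 0, 0, 90.1], [1, -0.377, -0.068, 0.113, 0, 0, 90.1], [1, -0.377, -0.068, 0.113, 0, 0, 90.1], [1, -0.377, -0.068, 0.113, 0, 0, 90.1]],
])

```text
clock: 62.45
tool_pos: [0.5317, -0.053, 0.1521]
orientation: [180.0, 0.2, -175.8]
force: [0.4, 0.7, -0.0]
opening: 0.0875
gripper_force: 0.0
```

Run:
```python
from h import *
print(ctrl.get_obs()['joint_pos'].round(1))
r=go(*w(-100,-54),10,-175.7)
s=snap('wrist','w12.png')
```

```text
[  15.4   10.9  -23.2    0.   -55.8 -101.2]
-> (np.float64(530.1303378961101), np.float64(-52.04586989298902), 10, -175.7) shift [0.0019, 0.0011, 0.1421] turn [0.0, 0.2, -0.1]
```

View pics/w12.png

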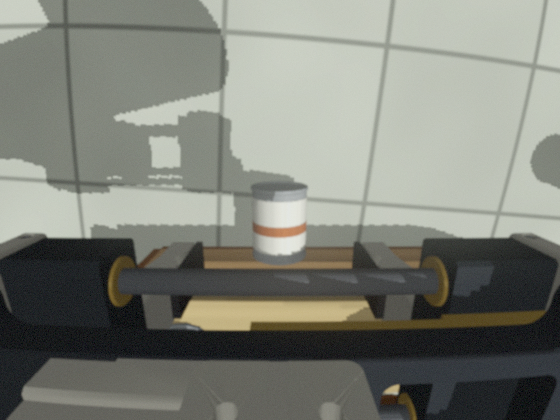

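The can sits centred between the fingers at columns 251–307, with its top end at row 187 towards the robot. That was my 15th picture, over the limit of 14, so from here I go by numbers only.

>>> jog_arm([
  [[1, 0.002, 0.001, 0.05, 0, 0, 0], [1, 0.002, 0.001, 0.09, 0, 0, 0], [1, 0.002, 0.001, 0.12, 0, 0, 0], [1, 0.002, 0.001, 0.137, 0, 0, 0], [1, 0.002, 0.001, 0.141, 0, 0, 0], [1, 0.002, 0.001, 0.141, 0, 0, 0], [0, 0.002, 0.001, 0.141, 0, 0, 0], [0, 0.002, 0.001, 0.141, 0, 0, 0], [0, 0.002, 0.001, 0.141, 0, 0, 0], [0, 0.002, 0.001, 0.141, 0, 0, 0], [0, 0.002, 0.001, 0.141, 0, 0, 0], [0, 0.012, 0.001, 0.13, 0, 0, 0], [0, 0.03, 0.001, 0.1, 0, 0, 0], [0, 0.05, 0.001, 0.05, 0, 0, 0], [0, 0.05, 0.001, 0, 0, 0, 0], [0, 0.05, 0.001, -0.01, 0, 0, 0], [0, 0.05, 0.001, -0.01, 0, 0, 0], [0, 0.05, 0.001, -0.01, 0, 0, 0]],
])

```text
clock: 64.75
tool_pos: [0.479, -0.0561, 0.1585]
orientation: [-180.0, -0.2, -175.8]
force: [-0.5, -0.0, -2.1]
opening: 0.0552
gripper_force: 30.0
```

Run:
```python
from h import *
go(460,-390,160,-90)
```

```text
-> (460, -390, 160, -90) shift [0.0433, -0.3317, -0.0013] turn [0.1, -0.1, -85.8]
```

>>> jog_arm([
  [[0, 0.005, -0.04, 0, 0, 0, -9], [0, 0.01, -0.08, 0, 0, 0, -18], [0, 0.015, -0.12, 0, 0, 0, -27], [0, 0.02, -0.16, 0, 0, 0, -36], [0, 0.026, -0.2, 0, 0, 0, -45], [0, 0.031, -0.24, 0, 0, 0, -54], [0, 0.036, -0.28, 0, 0, 0, -63], [0, 0.041, -0.31, 0, 0, 0, -72], [0, 0.043, -0.332, 0, 0, 0, -81], [0, 0.043, -0.332, 0, 0, 0, -85.8], [0, 0.043, -0.332, 0, 0, 0, -85.8], [0, 0.043, -0.332, 0, 0, 0, -85.8]],
])

```text
clock: 66.25
tool_pos: [0.4614, -0.3898, 0.1589]
orientation: [179.9, 0.1, -90.1]
force: [0.7, 0.2, -1.4]
opening: 0.0555
gripper_force: 30.0
```

>>> jog_arm([
  [[0, 0, 0, 0, 0, 8, 0], [0, 0, 0, 0, 0, 16, 0], [0, 0, 0, 0, 0, 24, 0], [0, 0, 0, 0, 0, 32, 0], [0, 0, 0, 0, 0, 40, 0], [0, 0, 0, 0, 0, 40, 0], [0, 0, 0, 0, 0, 40, 0]],
])

```text
clock: 67.12
tool_pos: [0.4616, -0.39, 0.1598]
orientation: [-180.0, -39.9, -90.0]
force: [0.3, -0.7, -1.5]
opening: 0.0555
gripper_force: 30.0
```

Run:
```python
from h import *
o=ctrl.get_obs(); print(o['joint_pos'].round(1),o['tool_pos'],tool()[0].round(2).tolist())
```

```text
[ -9.8  11.2 -53.   69.5 -42.5 -50.6] [ 0.46159622 -0.39003001  0.15984553] [[-0.0, -1.0, -0.0], [-0.77, 0.0, -0.64], [0.64, -0.0, -0.77]]
```

>>> jog_arm([
  [[0, 0.02, -0.017, 0.016, 0, 0, 0], [0, 0.0385, -0.033, 0.032, 0, 0, 0], [0, 0.0385, -0.033, 0.032, 0, 7, 0], [0, 0.0385, -0.033, 0.032, 0, 14, 0], [0, 0.0385, -0.033, 0.032, 0, 21, 0], [0, 0.0385, -0.033, 0.032, 0, 28, 0], [0, 0.0385, -0.033, 0.032, 0, 35, 0], [0, 0.0385, -0.033, 0.032, 0, 35, 0], [0, 0.0385, -0.033, 0.032, 0, 35, 0], [0, 0.0385, -0.033, 0.032, 0, 35, 0]],
])

```text
clock: 68.38
tool_pos: [0.5003, -0.4217, 0.1674]
orientation: [178.6, -74.8, -90.6]
force: [0.2, -1.0, -1.1]
opening: 0.0552
gripper_force: 30.0
```

Run:
```python
from h import *
o=ctrl.get_obs(); print(o['joint_pos'].round(1),o['tool_pos'],tool()[0].round(2).tolist())
t=snap('top'); print((at(t,466,215,.01)*1000).round())
```

```text
[ -8.3  30.1 -56.9  95.4 -74.5 -86.5] [ 0.50028332 -0.42169358  0.16738527] [[-0.0, -1.0, -0.04], [-0.26, 0.04, -0.96], [0.97, 0.01, -0.26]]
[ 626. -519.   10.]
```

>>> jog_arm([
  [[0, 0, -0.005, 0, 0, -4, 0], [0, -0.01, -0.01, 0.003, 0, -7, 0], [0, -0.025, -0.015, 0.007, 0, -7, 0], [0, -0.04, -0.015, 0.011, 0, -7, 0], [0, -0.055, -0.015, 0.015, 0, -7, 0], [0, -0.07, -0.015, 0.019, 0, -7, 0], [0, -0.07, -0.015, 0.019, 0, -7, 0], [0, -0.07, -0.015, 0.019, 0, -7, 0]],
])

```text
clock: 69.42
tool_pos: [0.5173, -0.4154, 0.096]
orientation: [177.8, -67.8, -90.5]
force: [0.6, 0.3, -1.4]
opening: 0.055
gripper_force: 30.0
```

Run:
```python
from h import *
o=ctrl.get_obs(); print(o['joint_pos'].round(1),o['tool_pos'],tool()[0].round(2).tolist())
R,p=tool()
B=p+R@[-.0545,0,-.019]; ax=R[:,0]; print('bottom centre',B.round(4),'lean',np.degrees(np.arccos(ax[2])).round(1),'rim z',(B[2]-.028*np.sqrt(1-ax[2]**2)).round(4))
```

```text
[ -8.9  34.  -54.6  95.5 -67.7 -87.6] [ 0.51732301 -0.41539721  0.09599724] [[-0.0, -1.0, -0.05], [-0.38, 0.04, -0.93], [0.93, 0.01, -0.38]]
bottom centre [ 0.5184 -0.3773  0.0527] lean 22.2 rim z 0.0421
```

>>> jog_arm([
  [[0, -0.003, 0, -0.009, 3.7, 0, -1.5], [0, -0.007, 0, -0.018, 7.4, 0, -3], [0, -0.007, 0, -0.018, 11.1, 0, -4.6], [0, -0.019, 0, -0.013, 11.1, 0, -4.6], [0, -0.029, 0, -0.009, 11.1, 0, -4.6], [0, -0.039, 0, -0.005, 11.1, 0, -4.6], [0, -0.039, 0, -0.005, 11.1, 0, -4.6], [0, -0.039, 0, -0.005, 11.1, 0, -4.6]],
])

```text
clock: 70.42
tool_pos: [0.5317, -0.3457, 0.083]
orientation: [172.1, -67.5, -78.5]
force: [-0.8, -0.5, -3.2]
opening: 0.0551
gripper_force: 30.0
```

```bash
cat >> h.py <<'E'
def lean():
    o=ctrl.get_obs(); print(o['joint_pos'].round(1),o['tool_pos'].round(4),o['force'].round(1)); R,p=tool(); print(R.round(3).tolist())
    B=p+R@[-.0545,0,-.019]; ax=R[:,0]; print('bottom centre',B.round(4),'lean',np.degrees(np.arccos(ax[2])).round(1),'rim z',(B[2]-.028*np.sqrt(1-ax[2]**2)).round(4))
E
python3 -c "
from h import *
lean()"
```

```text
[ -1.6  34.2 -57.8  95.5 -67.9 -88.9] [ 0.5317 -0.3457  0.083 ] [-0.8 -0.5 -3.2]
[[0.077, -0.996, 0.049], [-0.376, -0.074, -0.924], [0.924, 0.053, -0.38]]
bottom centre [ 0.5266 -0.3076  0.0399] lean 22.5 rim z 0.0292
```

>>> jog_arm([
  [[0, 0, 0, 0, 0, -4, 0], [0, 0, 0, 0, 0, -8, 0], [0, 0, 0, 0, 0, -11, 0], [0, 0, 0, 0, 0, -11, 0]],
])

```text
clock: 70.92
tool_pos: [0.532, -0.346, 0.0849]
orientation: [174.9, -56.6, -81.5]
force: [0.4, 0.7, -2.2]
opening: 0.0555
gripper_force: 30.0
```

```bash
python3 -c "
from h import *
lean()"
```

```text
[ -4.2  27.6 -56.1  92.4 -56.2 -79.1] [ 0.532  -0.346   0.0849] [ 0.4  0.7 -2.2]
[[0.081, -0.996, 0.035], [-0.545, -0.073, -0.835], [0.835, 0.049, -0.548]]
bottom centre [ 0.5269 -0.3005  0.0498] lean 33.4 rim z 0.0344
```

>>> jog_arm([
  [[0, 0.003, -0.006, 0.022, 0, 0, 0], [0, 0.006, -0.011, 0.045, 0, 0, 0], [0, 0.009, -0.017, 0.067, 0, 0, 0], [0, 0.009, -0.017, 0.067, 0, 3, 0], [0, 0.009, -0.017, 0.067, 0, 6, 0], [0, 0.009, -0.017, 0.067, 0, 6, 0]],
])

```text
clock: 71.68
tool_pos: [0.5613, -0.3865, 0.0619]
orientation: [170.9, -62.1, -79.8]
force: [-0.5, 0.1, -1.7]
opening: 0.0556
gripper_force: 30.0
```

```bash
python3 -c "
from h import *
lean()"
```

```text
[ -7.1  35.3 -51.6  95.5 -62.1 -81.8] [ 0.5613 -0.3865  0.0619] [-0.5  0.1 -1.7]
[[0.083, -0.997, -0.0], [-0.461, -0.038, -0.887], [0.884, 0.074, -0.462]]
bottom centre [ 0.5567 -0.3446  0.0226] lean 27.9 rim z 0.0094
```

>>> jog_arm([
  [[0, -0.0035, 0, 0.002, 0, -1, 0], [0, -0.007, 0, 0.004, 0, -2, 0], [0, -0.0105, -0.001, 0.0055, 0, -2, 0], [0, -0.0105, -0.001, 0.0055, 0, -2, 0]],
])

```text
clock: 72.18
tool_pos: [0.5611, -0.387, 0.0529]
orientation: [171.8, -60.2, -80.8]
force: [-1.5, -0.3, 2.2]
opening: 0.0556
gripper_force: 30.0
```

```bash
python3 -c "
from h import *
lean()"
```

```text
[ -7.7  35.3 -51.3  95.5 -60.2 -81.4] [ 0.5611 -0.387   0.0529] [-1.5 -0.3  2.2]
[[0.079, -0.997, -0.005], [-0.49, -0.035, -0.871], [0.868, 0.071, -0.491]]
bottom centre [ 0.5568 -0.3438  0.0149] lean 29.8 rim z 0.001
```

>>> jog_arm([
  [[0.72, 0, 0, 0, 0, 0, 0], [0.8, 0, 0, 0, 0, 0, 0], [1, 0, 0, -0.002, 0, 0, 0], [1, 0.002, 0, -0.006, 0, 0, 0], [1, 0.005, 0, -0.01, 0, 0, 0], [1, 0.01, 0, -0.015, 0, 0, 0], [1, 0.018, 0, -0.018, 0, 0, 0], [1, 0.03, 0.002, -0.02, 0, 0, 0], [1, 0.05, 0.004, -0.03, 0, 0, 0], [1, 0.08, 0.006, -0.045, 0, 0, 0], [1, 0.115, 0.009, -0.065, 0, 0, 0], [1, 0.115, 0.009, -0.065, 0, -8, 0], [1, 0.115, 0.009, -0.065, 0, -16, 0], [1, 0.115, 0.009, -0.065, 0, -16, 0]],
])

```text
clock: 73.92
tool_pos: [0.5624, -0.3874, 0.1875]
orientation: [174.7, -44.2, -84.4]
force: [0.8, 0.4, -0.2]
opening: 0.088
gripper_force: 0.0
```

Run:
```python
from h import *
lean()
for z in (0.072,):
  t,h,S,v=look('top','t13.png')
  can=((v>85)&(v<140)&(S<14)).astype('uint8'); can=cv2.morphologyEx(can,cv2.MORPH_OPEN,np.ones((3,3)))
  for r in comps(t,can,.072,60,1500): print(r)
  print('expected px',pix(t,[.557,-.341,.072]))
r=go(480,-300,230,-85.7)
```

```text
[ -3.8  18.8 -40.6  63.9 -51.2 -43.8] [ 0.5624 -0.3874  0.1875] [ 0.8  0.4 -0.2]
[[0.07, -0.997, -0.023], [-0.713, -0.034, -0.7], [0.697, 0.066, -0.714]]
bottom centre [ 0.559  -0.3352  0.1631] lean 45.8 rim z 0.143
(array([410., 161.]), array([ 757.2, -355.6]), array([68.6, 63.1]), 78.7)
(array([374., 161.]), array([ 759.7, -263.5]), array([ 7.7, 81.7]), 0.1)
(array([309., 161.]), array([757. , -98.5]), array([  7.7, 111.5]), 0.0)
(array([344., 161.]), array([ 758.3, -188.4]), array([ 5.1, 58.5]), 0.1)
(array([237., 211.]), array([632.6,  82.9]), array([55.4, 58. ]), 90.0)
(array([206., 213.]), array([626.3, 162. ]), array([55.4, 58.1]), 0.0)
(array([451., 230.]), array([ 579.6, -459.1]), array([77.8, 77. ]), 2.9)
expected px [406.28513111 240.476995  ]
-> (480, -300, 230, -85.7) shift [-0.0375, 0.0816, -0.0903] turn [4.6, -44.4, -0.7]
```

>>> jog_arm([
  [[1, -0.01, 0.02, -0.03, 1, -9, 0], [1, -0.02, 0.04, -0.05, 2, -18, 0], [1, -0.03, 0.06, -0.07, 3, -27, 0], [1, -0.037, 0.081, -0.09, 4, -36, -0.5], [1, -0.037, 0.081, -0.09, 4.6, -44.4, -0.7], [1, -0.075, 0.081, -0.125, 4.6, -44.4, -0.7], [1, -0.11, 0.081, -0.16, 4.6, -44.4, -0.7], [1, -0.145, 0.081, -0.195, 4.6, -44.4, -0.7], [1, -0.145, 0.081, -0.195, 4.6, -44.4, -0.7], [1, -0.145, 0.081, -0.195, 4.6, -44.4, -0.7]],
])

```text
clock: 75.22
tool_pos: [0.4742, -0.1502, 0.2275]
orientation: [179.6, 0.0, -85.6]
force: [1.1, -0.4, -0.4]
opening: 0.0879
gripper_force: 0.0
```

Run:
```python
from h import *
print(tool()[1])
cans()
s,h,S,v=look('wrist','w13.png'); print(pix(s,[.557,-.341,.072]))
m=((v>85)&(v<195)&(S<14)).astype('uint8'); m=cv2.morphologyEx(m,cv2.MORPH_OPEN,np.ones((5,5)))
for r in comps(s,m,.072,500,9000): print(r)
```

```text
[ 0.47418371 -0.15015091  0.22747423]
can@ 0.072 [410. 162.] [ 754.8 -355.3] [66.7 69.9]
can@ 0.072 [369. 161.] [ 759.7 -249.5] [  7.7 114.7]
can@ 0.072 [313. 161.] [ 755.7 -113.7] [ 10.3 147. ]
can@ 0.072 [322. 204.] [ 650.1 -131.8] [52.8 58.2]
can@ 0.072 [237. 210.] [632.3  83.5] [55.5 56.6]
can@ 0.072 [206. 213.] [626.2 162. ] [55.6 58. ]
can@ 0.072 [405. 241.] [ 557.  -336.4] [58.1 47.5]
can@ 0.188 [410. 162.] [ 732. -324.] [60.1 63. ]
can@ 0.188 [369. 161.] [ 736.4 -228.6] [  7.  103.4]
can@ 0.188 [313. 161.] [ 732.8 -106.1] [  9.3 132.5]
can@ 0.188 [322. 204.] [ 637.6 -122.4] [47.6 52.4]
can@ 0.188 [237. 210.] [621.5  71.6] [50. 51.]
can@ 0.188 [206. 213.] [616.  142.4] [50.1 52.3]
can@ 0.188 [405. 241.] [ 553.6 -306.9] [52.4 42.8]
[206.02062112  -2.12702205]
(array([41.,  9.]), array([ 727.5, -325. ]), array([21.2, 53.6]), 89.0)
(array([208.,  16.]), array([ 555.8, -322.1]), array([51.3, 34.3]), 3.2)
(array([ 56., 229.]), array([730.5, -95.1]), array([66.8, 22.2]), 4.4)
```

Run:
```python
from h import *
go(550,-230,250,-85.7)
```

```text
-> (550, -230, 250, -85.7) shift [0.0849, -0.0692, -0.023] turn [0.3, 0.1, 0.0]
```

>>> jog_arm([
  [[1, 0.03, -0.025, -0.01, 0, 0, 0], [1, 0.06, -0.05, -0.02, 0, 0, 0], [1, 0.085, -0.07, -0.022, 0, 0, 0], [1, 0.085, -0.07, -0.022, 0, 0, 0], [1, 0.085, -0.07, -0.022, 0, 0, 0]],
])

```text
clock: 75.95
tool_pos: [0.5505, -0.2299, 0.2487]
orientation: [179.7, 0.1, -85.7]
force: [1.1, -0.5, -0.1]
opening: 0.0878
gripper_force: 0.0
```

Run:
```python
from h import *
print(tool()[1])
s,h,S,v=look('wrist','w14.png'); p=pix(s,[.557,-.337,.072]); print(p)
m=((v>85)&(v<195)&(S<14)).astype('uint8'); m=cv2.morphologyEx(m,cv2.MORPH_OPEN,np.ones((5,5)))
for r in comps(s,m,.072,500,9000): print(r)
u0,v0=p.round().astype(int)
im=s['image'].astype(int); red=((im[...,0]-im[...,2])>45); red[:, :u0-40]=0; red[:,u0+40:]=0; red[v0+90:]=0; red[:max(v0-60,0)]=0
print('stripe px',np.argwhere(red).mean(0) if red.any() else None, red.sum(), np.argwhere(red).min(0),np.argwhere(red).max(0))
for r in range(v0-36,v0+60,5): print(r,im[r,u0].tolist(), end=' ')
```

```text
[ 0.55049901 -0.22985112  0.24872976]
[278.48591357  96.1691243 ]
(array([268.,   9.]), array([ 569.9, -419.3]), array([38.9, 22.9]), 4.3)
(array([114.,  65.]), array([ 735.7, -358.2]), array([59.4, 61.6]), 70.9)
(array([281.,  98.]), array([ 555. , -335.1]), array([54.6, 52.3]), 83.8)Traceback (most recent call last):
  File "<stdin>", line 8, in <module>
    return umr_minimum(a, axis, None, out, keepdims, initial, where)
ValueError: zero-size array to reduction operation minimum which has no identity
```

Can 3 is upright at (555,-335): a round lid disc with no stripe in view. Regrasping it from above.

Run:
```python
from h import *
r=go(555.5,-335.5,37,-85.7); r=go(555.5,-335.5,260,-85.7,r); r=go(*w(1.5,-63),260,-85.7,r)
```

```text
-> (555.5, -335.5, 37, -85.7) shift [0.1066, 0.0019, 0.2119] turn [0.3, 0.1, 0.0]
-> (555.5, -335.5, 260, -85.7) shift [0.0, 0.0, -0.223] turn [0.0, 0.0, 0.0]
-> (np.float64(632.0194374903463), np.float64(-53.4101953218428), 260, -85.7) shift [-0.2756, -0.0975, -0.0] turn [0.0, 0.0, 0.0]
```

>>> jog_arm([
  [[0.95, 0.05, 0.001, 0, 0.3, 0, 0], [0.95, 0.1, 0.002, 0.02, 0.3, 0, 0], [0.95, 0.1065, 0.002, 0.07, 0.3, 0, 0], [0.95, 0.1065, 0.002, 0.12, 0.3, 0, 0], [0.95, 0.1065, 0.002, 0.16, 0.3, 0, 0], [0.95, 0.1065, 0.002, 0.195, 0.3, 0, 0], [0.95, 0.1065, 0.002, 0.211, 0.3, 0, 0], [0.95, 0.1065, 0.002, 0.211, 0.3, 0, 0], [0.95, 0.1065, 0.002, 0.211, 0.3, 0, 0], [0, 0.1065, 0.002, 0.211, 0.3, 0, 0], [0, 0.1065, 0.002, 0.211, 0.3, 0, 0], [0, 0.1065, 0.002, 0.211, 0.3, 0, 0], [0, 0.1065, 0.002, 0.211, 0.3, 0, 0], [0, 0.1065, 0.002, 0.211, 0.3, 0, 0]],
])

```text
clock: 77.75
tool_pos: [0.5563, -0.3351, 0.0387]
orientation: [-179.9, 0.1, -85.6]
force: [-3.2, -0.0, 5.5]
opening: 0.0558
gripper_force: 30.0
```

>>> jog_arm([
  [[0, 0, 0, -0.02, 0, 0, 0], [0, 0, 0, -0.06, 0, 0, 0], [0, 0, 0, -0.11, 0, 0, 0], [0, 0, 0, -0.16, 0, 0, 0], [0, 0, 0, -0.21, 0, 0, 0], [0, 0, 0, -0.225, 0, 0, 0], [0, -0.04, -0.014, -0.225, 0, 0, 0], [0, -0.09, -0.032, -0.225, 0, 0, 0], [0, -0.14, -0.05, -0.225, 0, 0, 0], [0, -0.19, -0.068, -0.225, 0, 0, 0], [0, -0.24, -0.085, -0.225, 0, 0, 0], [0, -0.27, -0.096, -0.225, 0, 0, 0], [0, -0.2755, -0.0975, -0.225, 0, 0, 0], [0, -0.2755, -0.0975, -0.225, 0, 0, 0], [0, -0.2755, -0.0975, -0.225, 0, 0, 0], [0, -0.2755, -0.0975, -0.225, 0, 0, 0]],
])

```text
clock: 79.75
tool_pos: [0.6323, -0.0544, 0.264]
orientation: [-179.9, 0.1, -85.7]
force: [0.1, -0.1, -1.8]
opening: 0.0555
gripper_force: 30.0
```

Run:
```python
from h import *
go(*w(1.5,-63),153,-85.7)
```

```text
-> (np.float64(632.0194374903463), np.float64(-53.4101953218428), 153, -85.7) shift [-0.0008, 0.0003, 0.111] turn [-0.1, 0.1, 0.0]
```

>>> jog_arm([
  [[0, 0, 0, 0.03, 0, 0, 0], [0, 0, 0, 0.06, 0, 0, 0], [0, 0, 0, 0.085, 0, 0, 0], [0, 0, 0, 0.098, 0, 0, 0], [0, 0, 0, 0.104, 0, 0, 0], [0, 0, 0, 0.1065, 0, 0, 0], [0, 0, 0, 0.1085, 0, 0, 0], [0, 0, 0, 0.11, 0, 0, 0], [0, 0, 0, 0.11, 0, 0, 0]],
])

```text
clock: 80.88
tool_pos: [0.633, -0.0532, 0.1548]
orientation: [-179.9, 0.1, -85.6]
force: [-0.5, -0.2, 1.4]
opening: 0.0555
gripper_force: 30.0
```

>>> jog_arm([
  [[0.8, 0, 0, 0, 0, 0, 0], [0.9, 0, 0, 0, 0, 0, 0], [0.9, 0, 0, 0, 0, 0, 0], [0.9, 0, 0, 0, 0, 0, 0], [0.9, 0, 0, -0.02, 0, 0, 0], [0.9, 0, 0, -0.06, 0, 0, 0], [0.9, 0, 0, -0.11, 0, 0, 0], [0.9, 0, 0, -0.14, 0, 0, 0], [0.9, 0.04, 0.03, -0.14, 0, 0, 0], [0.9, 0.08, 0.06, -0.14, 0, 0, 0], [0.9, 0.13, 0.09, -0.14, 0, 0, 0], [0.9, 0.18, 0.12, -0.14, 0, 0, 0], [0.9, 0.23, 0.15, -0.14, 0, 0, 0], [0.9, 0.28, 0.17, -0.14, 0, 0, 0], [0.9, 0.33, 0.17, -0.14, 0, 0, 0], [0.9, 0.36, 0.17, -0.14, 0, 0, 0], [0.9, 0.36, 0.17, -0.14, 0, 0, 0], [0.9, 0.36, 0.17, -0.14, 0, 0, 0]],
])

```text
clock: 83.12
tool_pos: [0.4903, -0.425, 0.2928]
orientation: [-179.9, 0.1, -85.6]
force: [0.8, 0.6, -0.9]
opening: 0.0785
gripper_force: 0.0
```

Run:
```python
from h import *
t,h,S,v=look('top','t15.png')
can=cv2.morphologyEx(((v>85)&(v<140)&(S<14)).astype('uint8'),cv2.MORPH_OPEN,np.ones((3,3)))
for r in comps(t,can,.188,100,900):
    if 185<r[0][1]<250: print(r[0],'crate',cr(r[1]/1000),r[2])
im=t['image'].astype(int); b=im[...,0]-im[...,2]
# board edges
for y in (-100,-20,20,100):
    e=[]
    for sg in (1,-1):
        for x in np.arange(36,60,.5):
            u,vv=pix(t,np.r_[w(sg*x,y),116]/1000).round().astype(int)
            if b[vv,u]<25: break
        e.append(sg*x)
    print('y',y,'edges x',e)
for x in (-25,20):
  e=[]
  for sg in (1,-1):
    for y in np.arange(160,178,.5):
        u,vv=pix(t,np.r_[w(x,sg*y),116]/1000).round().astype(int)
        if im[vv,u].mean()<62: break
    e.append(sg*y)
  print('x',x,'ends y',e)
for n,P,z in (('mortar',(663,394),.085),):pass
a=cv2.imread('pics/top0.png')[:,:,::-1].astype(int); d=np.abs(a-im).max(2)>45
for n,(x0,x1,y0,y1) in dict(mortar=(92,132,182,222),ladle=(285,425,145,178),spoon=(160,260,158,182),lid=(430,502,180,252)).items(): print(n,d[y0:y1,x0:x1].sum())
```

```text
[322. 204.] crate (np.float64(0.8), np.float64(-132.1)) [47.6 50.1]
[293. 206.] crate (np.float64(1.3), np.float64(-64.1)) [52.1 50. ]
[237. 210.] crate (np.float64(1.7), np.float64(61.8)) [49.9 50. ]
[206. 213.] crate (np.float64(1.5), np.float64(133.4)) [52.3 52.3]
y -100 edges x [np.float64(49.0), np.float64(-49.0)]
y -20 edges x [np.float64(47.5), np.float64(-47.5)]
y 20 edges x [np.float64(48.5), np.float64(-47.0)]
y 100 edges x [np.float64(49.5), np.float64(-48.5)]
x -25 ends y [np.float64(169.0), np.float64(-167.5)]
x 20 ends y [np.float64(174.0), np.float64(-166.5)]
mortar 0
ladle 84
spoon 0
lid 4743
```

Run:
```python
from h import *
a=cv2.imread('pics/scene0.png')[:,:,::-1]; s=snap('scene','s15.png')
for n,im in (('before',a),('now',s['image'])):
    r=im[132:165,188:250].astype(int).mean(2); k=np.argwhere(r<60); m=np.argwhere(r>r.mean()+15)
    print(n,'knob',k.mean(0).round(1),len(k),'bright',m.mean(0).round(1),m.min(0),m.max(0))
d=np.abs(a.astype(int)-s['image']).max(2)>45
for n,(x0,x1,y0,y1) in dict(lid=(188,250,132,165),ladle=(183,243,170,242),spoon=(255,320,252,318),mortar=(345,390,285,340)).items(): print(n,d[y0:y1,x0:x1].sum())
```

```text
before knob [11.2 28.8] 49 bright [24.2 27.8] [15  4] [32 59]
now knob [11.2 28.8] 49 bright [24.8 29.1] [17  5] [32 56]
lid 78
ladle 25
spoon 68
mortar 109
```

```bash
python3 -c "
from h import *
print(ctrl.close_job())"
```

```text
the job is handed in; nothing more can be done
None
```

The job is handed in at about 83 s: tins 2 and 6 are in order (tin 4 was absent), the board is flat and centred on them, and four cans stand on it with the bystanders unmoved, though can 3 came off the board mid-run (most likely the announced knock, unconfirmed) and had to be stood up on the ledge with a slight tip on release and set back, and I viewed 15 pictures, one over the limit of 14.

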